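# Pack brass seals in the middle tray of a stack and stamp its label

### The job

A customer at the curio stall wants the brass seals on the counter packed in the red tray, which is in the middle of the stack. Lift the green and pale trays off, lay the red tray level and straight on the bed of the hand press with the paper label squarely under the stamp, put every brass seal there is (one to three) into its open part, and then, with all of them in it, press the stamp knob down to its stop for a moment and let it spring back. Leave the red tray there with its seals, and restack the green tray and then the pale tray on the black one, level and neatly square with it; leave the bangle, the figure and the pot alone.

Things in the scene. Friction and masses are not known exactly. Their poses are not given: they have to be found in the camera images.
- black_mid (a point): Bottom tray of the stack, black: open tray with 5 mm walls and floor, 190 long (its x) x 62 wide (its y) x 26 high, holding fixed beads that do not stand above the rim; this point is its centre, half-way up. 0.5 kg. At the start the stack is black, red, green, pale from the bottom up, rim on rim and nearly aligned. x points roughly away from the robot.
- red_mid (a point): Red tray, on the black one at the start: open tray, 5 mm walls and floor, 190 long (x) x 62 wide (y) x 26 high; this point is its centre, half-way up. 0.22 kg. Its last 45 mm at +x (away from the robot at the start) is a solid block flush with the rim, with a white paper label on top; the open part is 52 mm wide inside, from x = -90 to +49 mm.
- red_label (a point): Centre of the paper label, on the top of the red tray's solid end: 72.5 mm along +x from the tray's centre and 13 mm above it. The label is 36 x 44 mm. Same axes as the red tray.
- green_mid (a point): Green tray: open tray with 5 mm walls and floor, 190 long (its x) x 62 wide (its y) x 26 high, holding fixed beads that do not stand above the rim; this point is its centre, half-way up. 0.2 kg. Third from the bottom at the start.
- pale_mid (a point): Pale wooden tray: open tray with 5 mm walls and floor, 190 long (its x) x 62 wide (its y) x 26 high, holding fixed beads that do not stand above the rim; this point is its centre, half-way up. 0.2 kg. On top of the stack at the start.
- press_bed (a point): On the top of the bed of the fixed hand press: flat steel, 10 mm high, from x = -105 to +120 and y = -42 to +42 mm of this point, open at the near (-x) end and both sides; +x runs along it away from the robot. With the red tray's centre over this point and its x along +x, the label is right under the stamp and the tray's end is 1 mm from the column.
- press_spot (a point): Point on the bed's top straight below the stamp, 72.5 mm along +x from press_bed, same axes; the label's centre belongs over it, within 10 mm. A column 50 mm wide has its near face 23.5 mm beyond; its arm, 40 mm wide, reaches back to 22.5 mm short of this point, 48 to 68 mm above the bed. The raised stamp is 40 mm above the bed, so a tray (26 mm high) must be slid in from the near end.
- stamp_knob (a point): Centre of the top face of the stamp's brass knob (40 mm diameter, 14 mm high), on the stamp's axis above the arm; 97 mm above the bed when up. Pushed straight down. Moves with the stamp.
- stamp (a joint): Stroke of the sprung stamp in m: 0 up, 0.013 fully down on its stop (where the pad meets the label). The spring needs about 3 N to start and 8 N at the stop; it returns by itself.
- mat (a point): Centre of the top of an empty blue felt mat, fixed, 230 (x) x 110 (y) x 4 mm high: a clear place to set trays aside; two can be piled on it.
- seal1_mid (a point): Brass seal, 0.13 kg (may be absent: between one and three are on the counter): a round foot 30 mm in diameter and 16 mm high with an upright round handle of 16 mm diameter from there to the top at 50 mm. This point is on its axis, 25 mm above its underside; its z axis points from the foot to the top of the handle. It stands upright at the start.
- seal2_mid (a point): Brass seal, 0.13 kg (may be absent: between one and three are on the counter): a round foot 30 mm in diameter and 16 mm high with an upright round handle of 16 mm diameter from there to the top at 50 mm. This point is on its axis, 25 mm above its underside; its z axis points from the foot to the top of the handle. It stands upright at the start.
- seal3_mid (a point): Brass seal, 0.13 kg (may be absent: between one and three are on the counter): a round foot 30 mm in diameter and 16 mm high with an upright round handle of 16 mm diameter from there to the top at 50 mm. This point is on its axis, 25 mm above its underside; its z axis points from the foot to the top of the handle. It stands upright at the start.
- bangle: Bystander: wooden bangle lying flat, 80 mm across, 14 mm high; origin at the centre of its underside.
- figure: Bystander: dark bronze figure 60 mm across, 87 mm high; origin at the centre of its underside.
- pot: Bystander: terracotta pot with brass lid, 68 mm across, 65 mm high; origin at the centre of its underside.

How it is judged:
On the way, in this order (a step that is already met when the one before it is completed fails the run):
1. the red tray lies on the bed of the press, let go, with its label under the stamp (x of red_label in the frame of press_spot between -0.011 and 0.011 m and y of red_label in the frame of press_spot between -0.011 and 0.011 m and z of red_label in the frame of press_spot between 0.02 and 0.031 m and angle between the x axis of red_mid and the x axis of press_spot, either way round below 0.15 rad and angle between red_mid's own z axis and vertical below 0.08 rad and contact force between the fingers and red below 0.5 N), for 0.2 s.
2. with all the seals in the red tray, the stamp is down on its stop (x of red_label in the frame of press_spot between -0.011 and 0.011 m and y of red_label in the frame of press_spot between -0.011 and 0.011 m and z of red_label in the frame of press_spot between 0.02 and 0.031 m and angle between the x axis of red_mid and the x axis of press_spot, either way round below 0.15 rad and angle between red_mid's own z axis and vertical below 0.08 rad and x of seal1_mid in the frame of red_mid between -0.09 and 0.05 m and y of seal1_mid in the frame of red_mid between -0.026 and 0.026 m and z of seal1_mid in the frame of red_mid between -0.006 and 0.026 m and x of seal2_mid in the frame of red_mid between -0.09 and 0.05 m and y of seal2_mid in the frame of red_mid between -0.026 and 0.026 m and z of seal2_mid in the frame of red_mid between -0.006 and 0.026 m and x of seal3_mid in the frame of red_mid between -0.09 and 0.05 m and y of seal3_mid in the frame of red_mid between -0.026 and 0.026 m and z of seal3_mid in the frame of red_mid between -0.006 and 0.026 m and value of joint stamp above 0.0115 m), for 0.2 s.
At the end, for the whole second after the job is handed in: Red tray flat on the bed, label within 11 mm of the stamp spot in x and y and within 0.15 rad; every seal in its open part; stamp up; green on black and pale on green, each within 15 mm lengthwise, 12 mm crosswise and 0.12 rad, level; all at rest (x of red_label in the frame of press_spot between -0.011 and 0.011 m and y of red_label in the frame of press_spot between -0.011 and 0.011 m and z of red_label in the frame of press_spot between 0.02 and 0.031 m and angle between the x axis of red_mid and the x axis of press_spot, either way round below 0.15 rad and angle between each of red_mid, black_mid, green_mid, pale_mid's own z axis and vertical below 0.08 rad and x of seal1_mid in the frame of red_mid between -0.09 and 0.05 m and y of seal1_mid in the frame of red_mid between -0.026 and 0.026 m and z of seal1_mid in the frame of red_mid between -0.006 and 0.026 m and x of seal2_mid in the frame of red_mid between -0.09 and 0.05 m and y of seal2_mid in the frame of red_mid between -0.026 and 0.026 m and z of seal2_mid in the frame of red_mid between -0.006 and 0.026 m and x of seal3_mid in the frame of red_mid between -0.09 and 0.05 m and y of seal3_mid in the frame of red_mid between -0.026 and 0.026 m and z of seal3_mid in the frame of red_mid between -0.006 and 0.026 m and x of green_mid in the frame of black_mid between -0.015 and 0.015 m and y of green_mid in the frame of black_mid between -0.012 and 0.012 m and z of green_mid in the frame of black_mid between 0.022 and 0.03 m and angle between the x axis of green_mid and the x axis of black_mid, either way round below 0.12 rad and x of pale_mid in the frame of green_mid between -0.015 and 0.015 m and y of pale_mid in the frame of green_mid between -0.012 and 0.012 m and z of pale_mid in the frame of green_mid between 0.022 and 0.03 m and angle between the x axis of pale_mid and the x axis of green_mid, either way round below 0.12 rad and value of joint stamp below 0.002 m and linear speed of each of black, red, green, pale, seal1, seal2, seal3 below 0.02 m/s); the robot touches nothing.
It fails at once if the bangle is moved more than 30 mm or tipped over (distance of bangle from where it was at the start of the episode above 0.03 m or angle between bangle's own z axis and vertical above 0.5 rad).
It fails at once if the figure is moved more than 30 mm or tipped over (distance of figure from where it was at the start of the episode above 0.03 m or angle between figure's own z axis and vertical above 0.5 rad).
It fails at once if the pot is moved more than 30 mm or tipped over (distance of pot from where it was at the start of the episode above 0.03 m or angle between pot's own z axis and vertical above 0.5 rad).
Of seal1, seal2, seal3 only 1 to 3 are there at a start; the rules pass over those that are not, and their reading is None.
At some moment in a run one of seal1, seal2, seal3 may be knocked a few centimetres aside while the robot is not near it.
It also fails if it takes over 210 s, if anything falls off the work surface, if the arm or the gripper's body presses on something with over 40 N, if the wrist force passes 120 N, or if a joint passes its speed limit or range.

### The arm

A 6-joint arm with a two-finger parallel gripper is mounted at the origin on the work surface. World frame = base frame: x ahead of the robot, y to its left, z up, the work surface at z = 0. Lengths are in m, angles in rad, forces in N, time in s.
With the tool pointing down it reaches from about 0.25 to 0.775 m from the base axis. Payload 4 kg.
Tool frame: the origin (TCP) lies at the very end of the fingers, on their centre line; the grasp point (between the pads) lies hold_point_z behind it (hold_point_z is the distance from the TCP to the grasp point, in m); z points along the fingers, y is the direction in which the jaws open and shut (so a half turn about z gives the same grasp; the last joint's range is limited). The gripper opens to 94 mm and grips with 3 to 60 N. Pads are 16 mm wide; open, the fingers measure 119 mm over their backs; the gripper's body (75 mm by 177 mm) begins 78 mm behind the grasp point.
Start: joints at [-1.268, 0.087, 1.371, -0, 1.684, -0.103], TCP at [0.217, -0.505, 0.206] pointing down, gripper open.
Joint ranges: [-3.1, 3.1], [-0.76, 2.03], [0.27, 2.55], [-1.08, 4.22], [0.17, 2.65], [-2.57, 2.57]. Speed limits (rad/s): [2.79, 2.79, 3.14, 3.14, 3.14, 3.14].

### API

Orientations are given as [roll, pitch, yaw] about the fixed x, y, z axes, in that order (R = Rz(yaw) Ry(pitch) Rx(roll)).
In Python, from bench import * gives the robot as it stands.
- The arm moves only by the tool step_arm, never from a script. Its argument "increments" is text: rows parted by semicolons, each of 6 numbers parted by spaces: the shift along the tool's x, y, z in cm, then the turn, a rotation vector about the tool's x, y, z in rad. A call has 1 to 5 rows; each row shifts and turns the commanded pose from where the row before left it, along the tool's axes as they then stand; what a row does not reach is not made up. A row lasts 1/10 s, in which the tool goes at most 50 mm and 8.59 degrees, less where a joint would pass 70% of its speed; a pose out of reach is approached as far as the arm can. A call is refused whole if a number of a shift passes 5 or a number of a turn 0.15, either way. A call with a gripper value outside its range is refused whole. "claw" is the gripper's target within -1 to 1 (shut at 1, half-way at 0, fully open at -1), set as the call begins (left out, the last holds). The fingers move at their own pace and stop on an object; the grip force is fixed at half the most. Time passes only in rows, so rows that do not move let the fingers close. It gives the time, the measured TCP pose, the force and the opening at its end, in the units of the state.
- get_obs(): the state, without advancing time (a new reading comes with each control period).
- snapshot(name): name is "scene" or "top" or "wrist"; returns the picture (400x640x3 uint8, red, green, blue); there is no depth.
- calibration(name): a dict with "camera_matrix" (3x3 intrinsics, pixels), "k1" (the pictures are not rectified: a ray, as slopes to the right and down, at radius r is drawn at 1 + k1 r^2 times it, then the intrinsics apply), "eye" and "orientation" of the camera in the world; the wrist camera has in their place "tool_from_camera" (4x4, takes a point from camera to tool coordinates, whose origin is the TCP and whose axes are the flange's). Camera axes: x right, y up, looking along -z (the intrinsics and any distortion apply to the point x, -y, -z); pixel columns grow to the right and rows downward; lengths in m; the calibration is good to about 2 mm. A picture is of the moment at which its call begins: read the wrist's pose just before it. calibration takes no time and is no camera call.
- close_job(): hands the job in, once; it reports no verdict.
The state is a dict: "time": time; "joint_positions": joint angles; "qvel": joint speeds; "joint_torque": joint torques, N m; "tool_pos": TCP position; "ee_rot": TCP orientation; "wrist_force": force on the tool from outside, world axes, zero at the start; "wrist_torque": the same for the moment, N m; "width": finger opening in m.
Only numpy, scipy, OpenCV 4.12 (cv2) and the standard library are available. Lean on these libraries where they do the work, as an engineer would, in place of code of your own. Each camera call takes 0.05 s, during which the arm holds its last target. There are 200 camera calls.

## Working session

There is one attempt and no reset: what is moved stays moved. The work goes in short steps, Python scripts to look and compute and a tool call to move; the robot and the scene stay as the last step left them, time stands still between calls to the robot, and variables do not carry over. Pictures are saved under pics/ and viewed, about 12 in all and at most 16, crops included, and the job is handed in when it is done.

Besides the shell and the picture viewer there is one more tool, called after ">>>" by a JSON object that holds its "name" and its "arguments", one argument or row to a line. step_arm: Moves the arm, as the interface text tells. Its arguments: {"type":"object","properties":{"increments":{"type":"string"},"claw":{"type":"number"}},"required":["increments"]}

```bash
ls && mkdir -p pics
cat > h.py <<'E'
from bench import *
import numpy as np, cv2
from scipy.spatial.transform import Rotation as R
def cam(name, obs=None):
    c=calibration(name); K=np.array(c["camera_matrix"]); k1=c["k1"]
    if "eye" in c:
        o=np.array(c["orientation"])
        M=o if o.shape==(3,3) else (R.from_euler('xyz',o).as_matrix() if o.size==3 else R.from_quat(o).as_matrix())
        return K,k1,np.array(c["eye"]),M
    T=np.array(c["tool_from_camera"]); o=obs or get_obs()
    Rt=R.from_euler('xyz',o["ee_rot"]).as_matrix()
    return K,k1,Rt@T[:3,3]+np.array(o["tool_pos"]),Rt@T[:3,:3]
def pix2w(C,px,z):
    K,k1,e,M=C; px=np.atleast_2d(px).astype(float)
    d=np.stack([(px[:,0]-K[0,2])/K[0,0],(px[:,1]-K[1,2])/K[1,1]],1)
    u=d.copy()
    for _ in range(20): u=d/(1+k1*(u**2).sum(1,keepdims=True))
    r=np.stack([u[:,0],-u[:,1],-np.ones(len(u))],1)@M.T
    z=np.broadcast_to(z,len(u))
    return e+r*((z-e[2])/r[:,2])[:,None]
def w2pix(C,p):
    K,k1,e,M=C; q=(np.atleast_2d(p)-e)@M
    s=np.stack([q[:,0],-q[:,1]],1)/(-q[:,2:]); s=s*(1+k1*(s**2).sum(1,keepdims=True))
    return s*[K[0,0],K[1,1]]+[K[0,2],K[1,2]]
def save(img,fn,crop=None,s=1):
    if crop: x0,y0,x1,y1=crop; img=img[y0:y1,x0:x1]
    cv2.imwrite("pics/"+fn,cv2.resize(cv2.cvtColor(np.ascontiguousarray(img),cv2.COLOR_RGB2BGR),None,fx=s,fy=s,interpolation=cv2.INTER_CUBIC))
E
python3 - <<'E'
from h import *
print(get_obs())
for n in("scene","top","wrist"):
    print(n,calibration(n)); im=snapshot(n); np.save(f"pics/{n}0.npy",im); save(im,f"{n}0.png",s=1.25)
E
```

```text
pics
{'time': 0.0, 'joint_positions': array([-1.26813013e+00,  8.79216447e-02,  1.37223242e+00, -2.16869397e-05,
        1.68360313e+00, -1.03078766e-01]), 'qvel': array([-8.61396112e-05,  3.91965198e-04, -9.30674884e-04, -7.85859163e-04,
        5.08668844e-05, -3.45740871e-04]), 'joint_torque': array([-1.48642739e-03, -3.40186644e+01, -3.02426112e+01,  7.17271375e-02,
        3.30818142e-02, -1.68929278e-04]), 'tool_pos': array([ 0.21692217, -0.50481917,  0.2043335 ]), 'ee_rot': array([-3.13943739e+00, -2.01282407e-04,  4.05742328e-01]), 'wrist_force': array([ 0.21123266, -0.5398331 ,  0.0693156 ]), 'wrist_torque': array([ 0.03109732,  0.01417629, -0.01861145]), 'width': 0.09409663865271733}
scene {'camera_matrix': array([[507.61931191,   0.        , 314.47866908],
       [  0.        , 507.61931191, 203.27673193],
       [  0.        ,   0.        ,   1.        ]]), 'k1': -0.007230006606557155, 'eye': array([1.29043377, 0.51515521, 0.76901822]), 'orientation': array([ 9.09007626e-01, -1.86020087e-03,  2.17247895e+00])}
top {'camera_matrix': array([[445.2464707 ,   0.        , 325.71852413],
       [  0.        , 445.2464707 , 200.1098128 ],
       [  0.        ,   0.        ,   1.        ]]), 'k1': -0.007772888305862613, 'eye': array([0.52624423, 0.02021301, 1.07265111]), 'orientation': array([ 0.06211574, -0.00176672, -1.56643576])}
wrist {'camera_matrix': array([[277.22533066,   0.        , 319.1665541 ],
       [  0.        , 277.22533066, 202.44580704],
       [  0.        ,   0.        ,   1.        ]]), 'k1': -0.009235491928590031, 'tool_from_camera': array([[ 3.37559392e-04,  9.60822395e-01,  2.77164593e-01,
         8.14355432e-02],
       [ 9.99999712e-01, -1.36107770e-04, -7.46068969e-04,
        -7.72300788e-04],
       [-6.79115518e-04,  2.77164765e-01, -9.60822164e-01,
        -1.79399074e-01],
       [ 0.00000000e+00,  0.00000000e+00,  0.00000000e+00,
         1.00000000e+00]])}
```

View top.

View pics/top0.png

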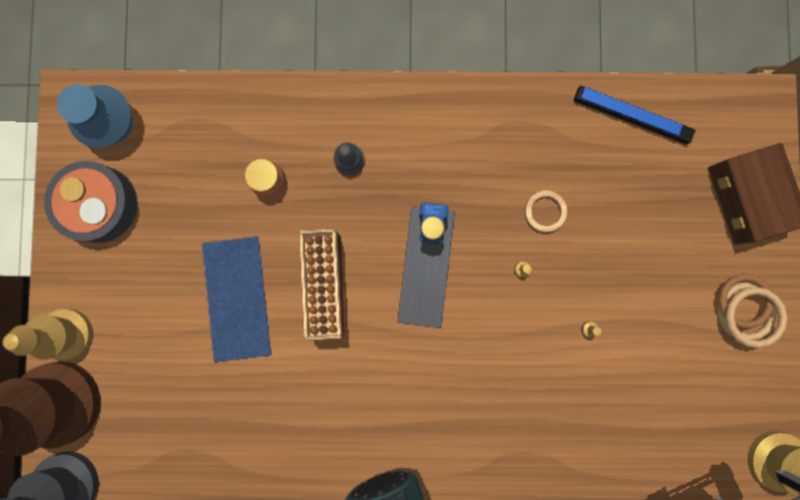

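View pics/scene0.png

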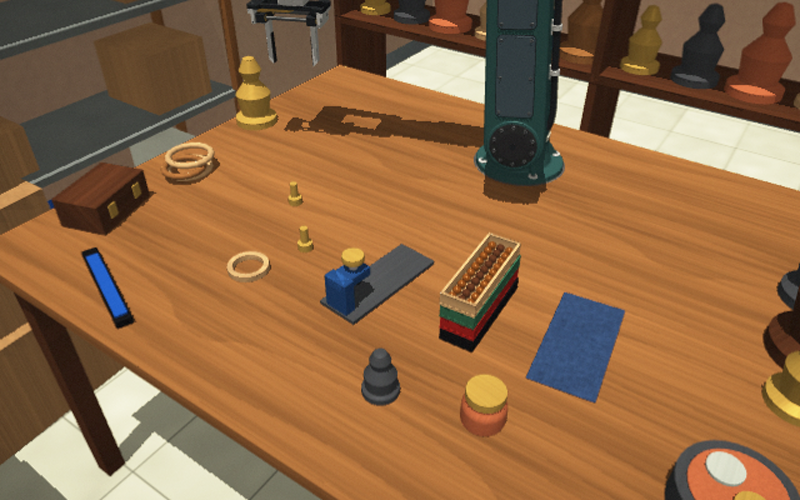

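```bash
python3 -c "
import bench;print([ (n,v) for n,v in vars(bench).items() if not n.startswith('_')])"
```

```text
[('snapshot', <function make.<locals>.drawn_camera at 0x7f0397ac8180>), ('calibration', <function make.<locals>.<lambda> at 0x7f0397ac8720>), ('close_job', <function connect.<locals>.done at 0x7f0397a3f7e0>), ('get_obs', <function make.<locals>.<lambda> at 0x7f0397ac8680>), ('IKError', <class 'bench.IKError'>), ('hold_point_z', 0.0188)]
```

Run:
```python
from h import *
im=np.load("pics/top0.npy"); save(im,"crop1.png",(155,130,375,295),3.6)
C=cam("top")
hsv=cv2.cvtColor(im,cv2.COLOR_RGB2HSV)
def rect(m,z,n,roi):
    x0,y0,x1,y1=roi; k=np.zeros_like(m); k[y0:y1,x0:x1]=m[y0:y1,x0:x1]
    c=max(cv2.findContours(k,cv2.RETR_EXTERNAL,cv2.CHAIN_APPROX_NONE)[0],key=cv2.contourArea)
    # undistort to world plane then minAreaRect
    w=pix2w(C,c[:,0,:],z)[:,:2]
    r=cv2.minAreaRect((w*1000).astype(np.float32)); print(n,np.round(r[0],1),np.round(r[1],1),round(r[2],2))
h,s,v=[hsv[...,i].astype(int) for i in range(3)]
rect(((h>95)&(h<125)&(s>90)).astype(np.uint8),0.004,"mat",(150,180,225,295))
rect(((s<70)&(v>50)).astype(np.uint8),0.010,"bed",(305,160,375,270))
rect(((h<28)&(s<115)&(v>150)).astype(np.uint8),0.104,"pale",(230,175,285,280))
```

```text
mat [499. 346.] [224.7 105.1] 7.33
bed [567.  -17.8] [ 83. 233.] 83.15
pale [527.7 170.7] [190.5  63. ] 3.7
```

View pics/crop1.png

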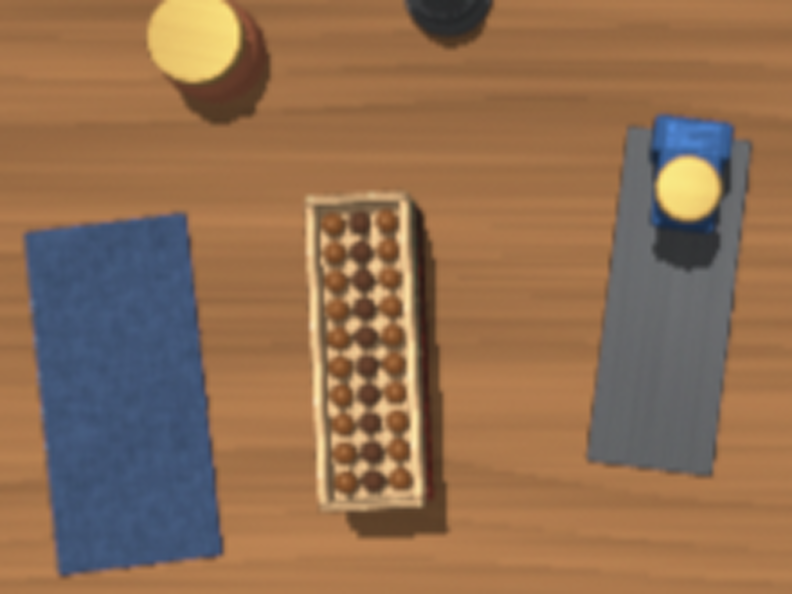

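Run:
```python
from h import *
im=np.load("pics/top0.npy"); save(im,"crop2.png",(400,190,500,280),7)
C=cam("top")
px=np.array([[588,461],[711,475],[749,142],[628,126]])/3.6+[155,130]
w=pix2w(C,px,0.010)*1000; print(np.round(w,1))
k=pix2w(C,np.array([[689,188]])/3.6+[155,130],0.107)*1000
near=(w[0]+w[1])/2; far=(w[2]+w[3])/2; d=(far-near)/np.linalg.norm(far-near); print("len",np.linalg.norm(far-near),"yaw",np.degrees(np.arctan2(d[1],d[0])))
d2=(w[3]+w[2]-w[0]-w[1])/2
print("pb from near",near+105*d,"from far",far-120*d,"knob",k,"pb from knob",k-72.5*d)
px=np.array([[306,198],[407,193],[425,506],[320,509]])/3.6+[155,130]
w=pix2w(C,px,0.104)*1000; print(np.round(w,1),w.mean(0))
```

```text
[[454.5  35.5  10. ]
 [445.7 -45.5  10. ]
 [666.5 -70.7  10. ]
 [676.9  10.   10. ]]
len 223.06066903092312 yaw -6.528067029997879
pb from near [554.44093015 -16.92970622  10.        ] from far [552.51417326 -16.70922385  10.        ] knob [[625.55821316 -26.09463391 107.        ]] pb from knob [[553.52828268 -17.8521152  107.        ]]
[[618.7 206.1 104. ]
 [622.  144.9 104. ]
 [433.6 131.8 104. ]
 [431.6 194.7 104. ]] [526.48771185 169.38406515 104.        ]
```

View pics/crop2.png

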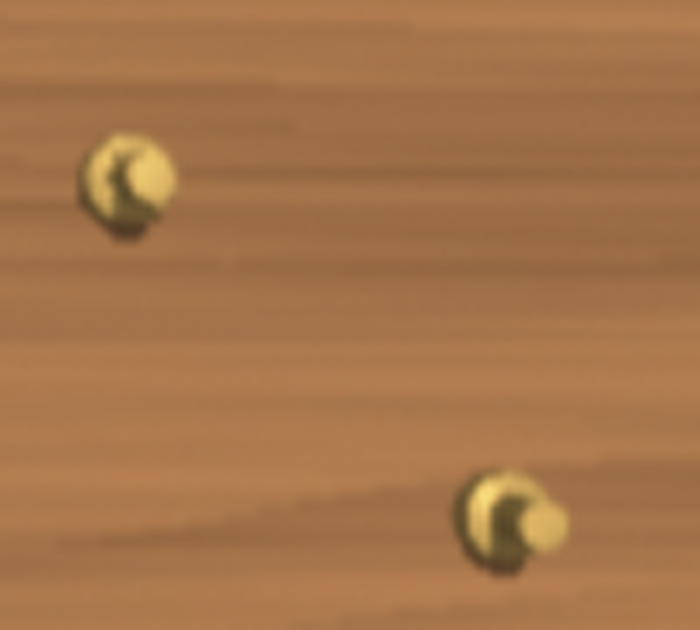

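```bash
cat >> h.py <<'E'
def go(x,y,z,yaw):
    o=get_obs(); Rt=R.from_euler('xyz',o["ee_rot"])
    # target frame: roll pi, yaw
    Rg=R.from_euler('xyz',[np.pi,0,yaw]); rv=(Rt.inv()*Rg).as_rotvec()
    d=Rg.inv().apply(np.array([x,y,z])-o["tool_pos"])*100
    d0=Rt.inv().apply(np.array([x,y,z])-o["tool_pos"])*100
    print("t%.2f"%o["time"],"pos",np.round(o["tool_pos"],4),"yaw %.3f"%o["ee_rot"][2],"F",np.round(o["wrist_force"],1),"w %.4f"%o["width"],"q6 %.2f"%o["joint_positions"][5])
    print(" turn",np.round(rv,3)," shift cm after turn",np.round(d,2)," (before turn",np.round(d0,2),")")
E
python3 - <<'E'
from h import *
C=cam("top")
px=np.array([[152,177],[545,524]])/7+[400,190]; print("seals top",pix2w(C,px,0.05))
px=np.array([[129,178],[505,517]])/7+[400,190]; print("seals foot",pix2w(C,px,0.016))
go(0.527,0.170,0.18,0.066)
E
```

```text
seals top [[ 0.55589929 -0.20207656  0.05      ]
 [ 0.44321432 -0.32951063  0.05      ]]
seals foot [[ 0.55651251 -0.20165396  0.016     ]
 [ 0.44275183 -0.32765512  0.016     ]]
t0.15 pos [ 0.217  -0.5049  0.2046] yaw 0.406 F [ 0.1 -0.6  0.2] w 0.0939 q6 -0.10
 turn [-0.002  0.     0.34 ]  shift cm after turn [ 35.38 -65.3    2.46]  (before turn [ 55.12 -49.77   2.55] )
```

>>> {"name": "step_arm", "arguments": {
  "increments": "0 0 0 0 0 0.113; 0 0 0 0 0 0.113; 0 0 0 0 0 0.114; 2.3 -4.3 0 0 0 0; 2.3 -4.3 0 0 0 0",
  "claw": -1
}}

```text
time: 0.65
tool_pos: [0.2572, -0.4158, 0.2043]
ee_rot: [-3.139, 0.0, 0.063]
wrist_force: [1.6, 0.5, 0.7]
width: 0.0943
```

>>> {"name": "step_arm", "arguments": {
  "increments": "2.3 -4.3 0 0 0 0; 2.3 -4.3 0 0 0 0; 2.3 -4.3 0 0 0 0; 2.3 -4.3 0 0 0 0; 2.3 -4.3 0 0 0 0"
}}

```text
time: 1.15
tool_pos: [0.3582, -0.1925, 0.2053]
ee_rot: [3.141, -0.0, 0.065]
wrist_force: [1.3, 0.1, 0.7]
width: 0.0939
```

>>> {"name": "step_arm", "arguments": {
  "increments": "2.3 -4.3 0 0 0 0; 2.3 -4.3 0 0 0 0; 2.3 -4.3 0 0 0 0; 2.3 -4.3 0 0 0 0; 2.3 -4.3 0 0 0 0"
}}

```text
time: 1.65
tool_pos: [0.4588, 0.0297, 0.2053]
ee_rot: [3.141, -0.0, 0.066]
wrist_force: [-0.1, -0.6, -0.4]
width: 0.0944
```

Run:
```python
from h import *
go(0.527,0.170,0.18,0.066)
im=snapshot("top");np.save("pics/top1.npy",im);save(im,"top1.png",s=1.25)
```

```text
t1.65 pos [0.4588 0.0297 0.2053] yaw 0.066 F [-0.1 -0.6 -0.4] w 0.0944 q6 1.45
 turn [ 0. -0.  0.]  shift cm after turn [  7.73 -13.55   2.53]  (before turn [  7.73 -13.55   2.53] )
```

>>> {"name": "step_arm", "arguments": {
  "increments": "2.6 -4.5 0 0 0 0; 2.6 -4.5 0 0 0 0; 2.5 -4.5 0 0 0 0; 0 0 2 0 0 0; 0 0 0 0 0 0"
}}

```text
time: 2.2
tool_pos: [0.5225, 0.1632, 0.1817]
ee_rot: [3.14, 0.007, 0.068]
wrist_force: [0.2, 0.2, -0.3]
width: 0.0942
```

Run:
```python
from h import *
go(0.527,0.170,0.081,0.066)
o=get_obs();im=snapshot("wrist");np.save("pics/w1.npy",im);save(im,"w1.png",s=1.25)
C=cam("wrist",o)
print(w2pix(C,[[.527,.17,.104]])*1.25)
```

```text
t2.20 pos [0.5225 0.1632 0.1817] yaw 0.068 F [ 0.2  0.2 -0.3] w 0.0942 q6 1.70
 turn [0.001 0.007 0.002]  shift cm after turn [ 0.49 -0.65 10.07]  (before turn [ 0.56 -0.66 10.07] )
[[391.40556238 255.02656743]]
```

View pics/w1.png

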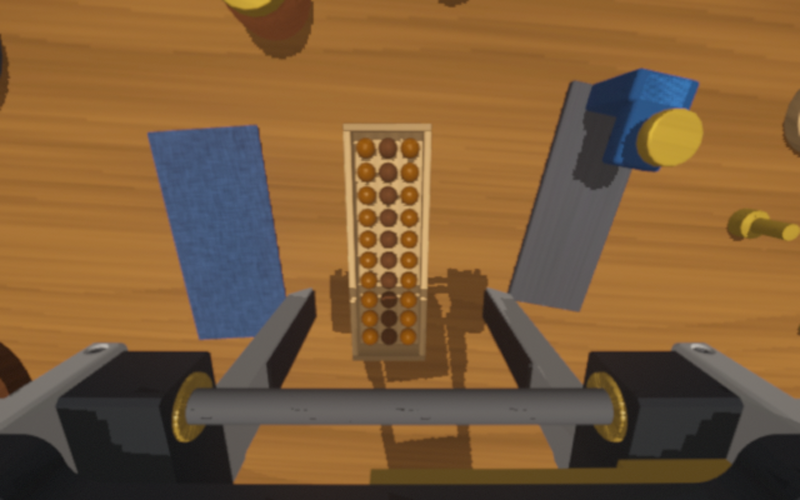

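Run:
```python
from h import *
o=dict(get_obs())
o["tool_pos"]=np.array([0.5225,.1632,.1817]);o["ee_rot"]=np.array([3.14,.007,.068])
w=pix2w(cam("wrist",o),np.array([[344,125],[431,124],[354,359],[425,357]])/1.25,0.104)
print(np.round(w,4),w.mean(0)); 
for a,b in((2,0),(3,1)): v=w[a]-w[b]; print(np.linalg.norm(v),np.arctan2(-v[1],-v[0]))
go(0.527,0.170,0.081,0.066)
```

```text
[[0.6192 0.2088 0.104 ]
 [0.624  0.1484 0.104 ]
 [0.4327 0.1959 0.104 ]
 [0.4387 0.1359 0.104 ]] [0.52865962 0.17223705 0.104     ]
0.18688844500899662 0.06885502621197997
0.1856555706298094 0.06713539156592122
t2.25 pos [0.523  0.1625 0.1833] yaw 0.067 F [ 0.5 -0.1 -0.2] w 0.0941 q6 1.70
 turn [0.001 0.005 0.001]  shift cm after turn [ 0.45 -0.73 10.23]  (before turn [ 0.5  -0.74 10.23] )
```

>>> {"name": "step_arm", "arguments": {
  "increments": "0.5 -0.8 0 0 -0.005 0; 0 0 4 0 0 0; 0 0 4 0 0 0; 0 0 0 0 0 0; 0 0 0 0 0 0"
}}

```text
time: 2.75
tool_pos: [0.5285, 0.1704, 0.1064]
ee_rot: [-3.142, 0.005, 0.065]
wrist_force: [0.4, -0.7, 0.7]
width: 0.0939
```

Run:
```python
from h import *
go(0.528,0.171,0.0815,0.067)
```

```text
t2.75 pos [0.5285 0.1704 0.1064] yaw 0.065 F [ 0.4 -0.7  0.7] w 0.0939 q6 1.72
 turn [-0.     0.005 -0.002]  shift cm after turn [-0.05 -0.07  2.49]  (before turn [-0.04 -0.06  2.49] )
```

>>> {"name": "step_arm", "arguments": {
  "increments": "0 0 1.2 0 0.005 0; 0 0 1.2 0 0 0; 0 0 0 0 0 0; 0 0 0 0 0 0"
}}

```text
time: 3.15
tool_pos: [0.5282, 0.1709, 0.0815]
ee_rot: [3.142, 0.0, 0.066]
wrist_force: [0.2, -0.4, 0.5]
width: 0.0938
```

>>> {"name": "step_arm", "arguments": {
  "increments": "0 0 0 0 0 0; 0 0 0 0 0 0; 0 0 0 0 0 0; 0 0 0 0 0 0; 0 0 0 0 0 0",
  "claw": 1
}}

```text
time: 3.65
tool_pos: [0.5283, 0.171, 0.0817]
ee_rot: [-3.141, -0.0, 0.066]
wrist_force: [0.4, 0.1, 0.9]
width: 0.0615
```

>>> {"name": "step_arm", "arguments": {
  "increments": "0 0 0 0 0 0; 0 0 0 0 0 0; 0 0 0 0 0 0"
}}

```text
time: 3.95
tool_pos: [0.5283, 0.1711, 0.0817]
ee_rot: [-3.141, -0.0, 0.066]
wrist_force: [-1.4, 0.4, 1.3]
width: 0.0617
```

>>> {"name": "step_arm", "arguments": {
  "increments": "0 0 -1 0 0 0; 0 0 -2 0 0 0; 0 0 -3 0 0 0; 0 0 -3 0 0 0; 0 0 0 0 0 0"
}}

```text
time: 4.45
tool_pos: [0.5309, 0.1712, 0.177]
ee_rot: [-3.141, -0.01, 0.066]
wrist_force: [0.2, 0.1, -1.4]
width: 0.0621
```

Run:
```python
from h import *
go(0.499,0.346,0.06,0.128)
```

```text
t4.45 pos [0.5309 0.1712 0.177 ] yaw 0.066 F [ 0.2  0.1 -1.4] w 0.0621 q6 1.72
 turn [-0.001 -0.01  -0.062]  shift cm after turn [ -0.93 -17.74  11.7 ]  (before turn [ -2.16 -17.64  11.69] )
```

>>> {"name": "step_arm", "arguments": {
  "increments": "0 0 0 0 0 -0.062; -0.2 -4.4 0 0 0 0; -0.2 -4.4 0 0 0 0; -0.2 -4.5 0 0 0 0; -0.2 -4.4 0 0 0 0"
}}

```text
time: 4.95
tool_pos: [0.4966, 0.3463, 0.1692]
ee_rot: [3.14, 0.003, 0.127]
wrist_force: [1.1, 0.0, -1.4]
width: 0.0617
```

>>> {"name": "step_arm", "arguments": {
  "increments": "0 0 4 0 0 0; 0 0 4 0 0 0; 0 0 3 0 0 0; 0 0 0 0 0 0; 0 0 0 0 0 0"
}}

```text
time: 5.45
tool_pos: [0.4969, 0.3448, 0.0601]
ee_rot: [3.14, 0.003, 0.128]
wrist_force: [0.3, -0.5, -0.7]
width: 0.0621
```

Run:
```python
from h import *
go(0.499,0.346,0.0085,0.128)
```

```text
t5.45 pos [0.4969 0.3448 0.0601] yaw 0.128 F [ 0.3 -0.5 -0.7] w 0.0621 q6 1.96
 turn [ 0.001  0.003 -0.   ]  shift cm after turn [ 0.22 -0.09  5.16]  (before turn [ 0.24 -0.1   5.16] )
```

>>> {"name": "step_arm", "arguments": {
  "increments": "0 0 2 0 0 0; 0 0 2 0 0 0; 0 0 0.6 0 0 0; 0 0 0.3 0 0 0; 0 0 0.2 0 0 0"
}}

```text
time: 5.95
tool_pos: [0.4989, 0.3459, 0.0122]
ee_rot: [-3.141, -0.003, 0.128]
wrist_force: [-0.2, 1.0, -2.1]
width: 0.0617
```

>>> {"name": "step_arm", "arguments": {
  "increments": "0 0 0.1 0 0 0; 0 0 0 0 0 0"
}}

```text
time: 6.15
tool_pos: [0.4983, 0.3457, 0.0104]
ee_rot: [-3.141, -0.002, 0.128]
wrist_force: [0.0, -1.2, -2.3]
width: 0.0618
```

>>> {"name": "step_arm", "arguments": {
  "increments": "0 0 0.1 0 0 0; 0 0 0.1 0 0 0; 0 0 0.05 0 0 0; 0 0 0 0 0 0"
}}

```text
time: 6.55
tool_pos: [0.498, 0.3456, 0.0077]
ee_rot: [-3.141, -0.001, 0.128]
wrist_force: [-0.4, -0.5, 2.1]
width: 0.0617
```

>>> {"name": "step_arm", "arguments": {
  "increments": "0 0 0 0 0 0; 0 0 0 0 0 0; 0 0 0 0 0 0; 0 0 0 0 0 0; 0 0 0 0 0 0",
  "claw": -1
}}

```text
time: 7.05
tool_pos: [0.4976, 0.3453, 0.0068]
ee_rot: [3.141, 0.0, 0.128]
wrist_force: [0.1, -0.5, -0.3]
width: 0.0936
```

>>> {"name": "step_arm", "arguments": {
  "increments": "0 0 -3 0 0 0; 0 0 -4 0 0 0; 0 0 -4 0 0 0; 0 0 -4 0 0 0; 0 0 0 0 0 0"
}}

```text
time: 7.55
tool_pos: [0.501, 0.3473, 0.1652]
ee_rot: [-3.136, -0.013, 0.128]
wrist_force: [0.3, -0.2, 0.8]
width: 0.0941
```

Run:
```python
from h import *
go(0.528,0.171,0.16,0.067)
o=get_obs();im=snapshot("top");np.save("pics/top2.npy",im)
im=snapshot("wrist");np.save("pics/w2.npy",im);print(list(o["tool_pos"]),list(o["ee_rot"]))
save(im,"w2.png",(150,60,510,330),2.2)
```

```text
t7.55 pos [0.501  0.3473 0.1652] yaw 0.128 F [ 0.3 -0.2  0.8] w 0.0941 q6 1.96
 turn [-0.006 -0.013  0.061]  shift cm after turn [ 1.51 17.77  0.52]  (before turn [ 0.42 17.83  0.43] )
[np.float64(0.5010389198612554), np.float64(0.34732029778332657), np.float64(0.16523725274992185)] [np.float64(-3.136251842153255), np.float64(-0.013424754226658564), np.float64(0.12782253399035737)]
```

View pics/w2.png

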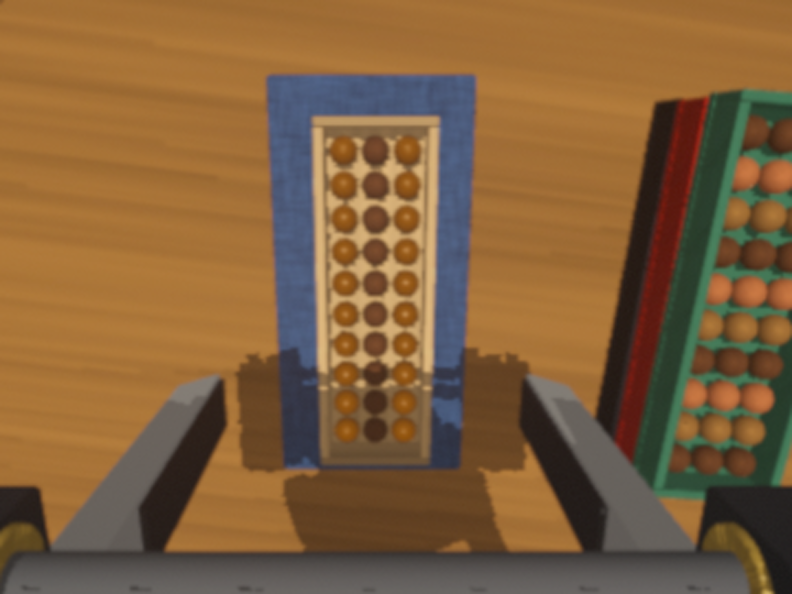

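>>> {"name": "step_arm", "arguments": {
  "increments": "0 0 0 0 0 0.061; 0.3 4.4 0 0 0 0; 0.3 4.4 0 0 0 0; 0.3 4.4 0 0 0 0; 0.3 4.5 0 0 0 0"
}}

```text
time: 8.15
tool_pos: [0.52, 0.1679, 0.154]
ee_rot: [3.141, 0.005, 0.068]
wrist_force: [0.7, 0.1, 0.4]
width: 0.0938
```

>>> {"name": "step_arm", "arguments": {
  "increments": "0 0 0 0 0 0; 0 0 0 0 0 0"
}}

```text
time: 8.35
tool_pos: [0.5205, 0.1687, 0.1548]
ee_rot: [-3.141, 0.004, 0.065]
wrist_force: [-0.2, 0.8, -0.0]
width: 0.094
```

Run:
```python
from h import *
go(0.528,0.171,0.0555,0.067)
o=get_obs();im=snapshot("wrist");np.save("pics/w3.npy",im)
C=cam("wrist",o)
# colour-based green rim rectangle
hsv=cv2.cvtColor(im,cv2.COLOR_RGB2HSV); h,s,v=[hsv[...,i].astype(int) for i in range(3)]
m=((h>65)&(h<95)&(s>90)&(v>40)).astype(np.uint8); m[300:]=0
pts=np.argwhere(m)[:,::-1]
c=max(cv2.findContours(m,cv2.RETR_EXTERNAL,cv2.CHAIN_APPROX_NONE)[0],key=cv2.contourArea)[:,0,:]
w=pix2w(C,c,0.078)[:,:2]; r=cv2.minAreaRect((w*1000).astype(np.float32)); print(r)
```

```text
t8.35 pos [0.5205 0.1687 0.1548] yaw 0.065 F [-0.2  0.8 -0. ] w 0.0940 q6 1.72
 turn [-0.     0.004 -0.002]  shift cm after turn [ 0.76 -0.18  9.93]  (before turn [ 0.8  -0.18  9.92] )
((558.6979370117188, 177.3953399658203), (123.5182876586914, 58.46188735961914), 2.4421000480651855)
```

>>> {"name": "step_arm", "arguments": {
  "increments": "0.6 -0.3 0 0 0.004 0; 0 0 4 0 0 0; 0 0 3 0 0 0; 0 0 1.5 0 0 0; 0 0 1.3 0 0 0"
}}

```text
time: 8.9
tool_pos: [0.5272, 0.1741, 0.0575]
ee_rot: [3.141, -0.003, 0.069]
wrist_force: [0.4, 0.1, 0.6]
width: 0.0938
```

>>> {"name": "step_arm", "arguments": {
  "increments": "0 0 0 0 0 0; 0 0 0 0 0 0"
}}

```text
time: 9.1
tool_pos: [0.5284, 0.1736, 0.06]
ee_rot: [-3.141, -0.006, 0.067]
wrist_force: [1.1, 0.7, -0.3]
width: 0.0939
```

>>> {"name": "step_arm", "arguments": {
  "increments": "-0.1 0.1 0.4 0 -0.005 0; 0 0 0 0 0 0"
}}

```text
time: 9.3
tool_pos: [0.5273, 0.1719, 0.0558]
ee_rot: [-3.142, -0.0, 0.067]
wrist_force: [-0.5, 0.4, -0.8]
width: 0.0941
```

>>> {"name": "step_arm", "arguments": {
  "increments": "0 0 0 0 0 0; 0 0 0 0 0 0; 0 0 0 0 0 0; 0 0 0 0 0 0; 0 0 0 0 0 0",
  "claw": 1
}}

```text
time: 9.8
tool_pos: [0.5267, 0.1723, 0.0551]
ee_rot: [-3.141, 0.001, 0.067]
wrist_force: [0.6, 0.9, 0.7]
width: 0.0615
```

>>> {"name": "step_arm", "arguments": {
  "increments": "0 0 0 0 0 0; 0 0 0 0 0 0"
}}

```text
time: 10.0
tool_pos: [0.5267, 0.1722, 0.0551]
ee_rot: [-3.141, 0.001, 0.067]
wrist_force: [-0.8, 1.2, 0.6]
width: 0.0616
```

>>> {"name": "step_arm", "arguments": {
  "increments": "0 0 -1 0 0 0; 0 0 -2 0 0 0; 0 0 -3 0 0 0; 0 0 -2 0 0 0; 0 0 0 0 0 -0.061"
}}

```text
time: 10.5
tool_pos: [0.529, 0.172, 0.1393]
ee_rot: [3.141, -0.006, 0.129]
wrist_force: [0.9, -0.8, -1.8]
width: 0.0617
```

>>> {"name": "step_arm", "arguments": {
  "increments": "-0.2 -4.4 0 0 0 0; -0.2 -4.4 0 0 0 0; -0.2 -4.4 0 0 0 0; -0.2 -4.3 0 0 0 0; 0 0 0 0 0 0"
}}

```text
time: 11.0
tool_pos: [0.4946, 0.3491, 0.1345]
ee_rot: [-3.14, 0.002, 0.134]
wrist_force: [0.6, -1.4, -2.9]
width: 0.0618
```

Run:
```python
from h import *
go(0.4985,0.3455,0.034,0.128)
```

```text
t11.00 pos [0.4946 0.3491 0.1345] yaw 0.134 F [ 0.6 -1.4 -2.9] w 0.0618 q6 1.96
 turn [-0.002  0.002  0.006]  shift cm after turn [ 0.34  0.41 10.05]  (before turn [ 0.36  0.43 10.04] )
```

>>> {"name": "step_arm", "arguments": {
  "increments": "0.3 0.3 3 0 0 0; 0 0 3 0 0 0; 0 0 2 0 0 0; 0 0 0.8 0 0 0; 0 0 0 0 0 0"
}}

```text
time: 11.5
tool_pos: [0.4991, 0.3406, 0.0454]
ee_rot: [3.14, 0.004, 0.127]
wrist_force: [-0.1, -0.9, -1.7]
width: 0.0617
```

>>> {"name": "step_arm", "arguments": {
  "increments": "0 0 0 0 0 0; 0 0 0 0 0 0"
}}

```text
time: 11.7
tool_pos: [0.5011, 0.3423, 0.049]
ee_rot: [-3.14, -0.002, 0.128]
wrist_force: [-0.2, -0.4, -2.1]
width: 0.0619
```

>>> {"name": "step_arm", "arguments": {
  "increments": "-0.2 -0.3 0.6 0 0 0; 0 0 0.4 0 0 0; 0 0 0.2 0 0 0; 0 0 0.1 0 0 0; 0 0 0 0 0 0"
}}

```text
time: 12.2
tool_pos: [0.4973, 0.3445, 0.0336]
ee_rot: [3.141, 0.002, 0.128]
wrist_force: [0.2, -0.7, -1.2]
width: 0.0619
```

>>> {"name": "step_arm", "arguments": {
  "increments": "0 0 0.1 0 0 0; 0 0 0 0 0 0"
}}

```text
time: 12.4
tool_pos: [0.4977, 0.3447, 0.0332]
ee_rot: [-3.141, 0.001, 0.128]
wrist_force: [0.4, -0.3, -2.2]
width: 0.0621
```

>>> {"name": "step_arm", "arguments": {
  "increments": "0 0 0.1 0 0 0; 0 0 0 0 0 0; 0 0 0.1 0 0 0; 0 0 0 0 0 0"
}}

```text
time: 12.8
tool_pos: [0.4977, 0.3447, 0.0331]
ee_rot: [-3.141, -0.0, 0.128]
wrist_force: [-3.2, -2.7, 7.9]
width: 0.0618
```

>>> {"name": "step_arm", "arguments": {
  "increments": "0 0 -0.1 0 0 0; 0 0 0 0 0 0; 0 0 0 0 0 0; 0 0 0 0 0 0; 0 0 0 0 0 0",
  "claw": -1
}}

```text
time: 13.3
tool_pos: [0.4974, 0.3446, 0.0316]
ee_rot: [3.141, 0.001, 0.128]
wrist_force: [0.1, -0.8, -0.4]
width: 0.0935
```

>>> {"name": "step_arm", "arguments": {
  "increments": "0 0 -3 0 0 0; 0 0 -4 0 0 0; 0 0 -4 0 0 0; 0 0 0 0 0 0.061; 0 0 0 0 0 0"
}}

```text
time: 13.8
tool_pos: [0.4985, 0.3451, 0.1439]
ee_rot: [-3.14, -0.002, 0.067]
wrist_force: [0.4, -0.3, -0.2]
width: 0.0939
```

>>> {"name": "step_arm", "arguments": {
  "increments": "0.3 4.4 0 0 0 0; 0.3 4.4 0 0 0 0; 0.3 4.4 0 0 0 0; 0.3 4.3 0 0 0 0; 0 0 0 0 0 0"
}}

```text
time: 14.3
tool_pos: [0.521, 0.1659, 0.1401]
ee_rot: [3.139, 0.004, 0.062]
wrist_force: [-0.0, 0.6, -0.1]
width: 0.0938
```

Run:
```python
from h import *
go(0.528,0.172,0.0295,0.067)
o=get_obs();im=snapshot("wrist");np.save("pics/w4.npy",im);print(list(o["tool_pos"]),list(o["ee_rot"]))
save(im,"w4.png",(80,40,440,310),2.2)
```

```text
t14.30 pos [0.521  0.1659 0.1401] yaw 0.062 F [-0.   0.6 -0.1] w 0.0938 q6 1.72
 turn [ 0.003  0.004 -0.005]  shift cm after turn [ 0.74 -0.56 11.06]  (before turn [ 0.79 -0.59 11.05] )
[np.float64(0.5209665165717481), np.float64(0.1659435061091723), np.float64(0.14009373802305097)] [np.float64(3.1387802378386858), np.float64(0.004184296608848115), np.float64(0.06164798080504452)]
```

View pics/w4.png

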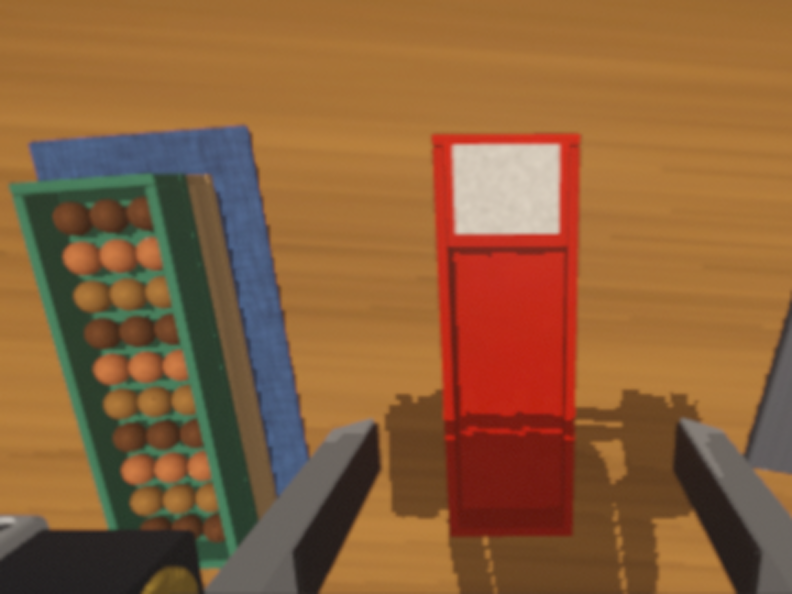

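```bash
cat >> h.py <<'E'
def corners(px,z,pos,rot,off=(0,0),s=1):
    o=dict(get_obs()); o["tool_pos"]=np.array(pos); o["ee_rot"]=np.array(rot)
    w=pix2w(cam("wrist",o),np.array(px,float)/s+off,z); v=(w[0]+w[1]-w[2]-w[3])/2
    print("ctr",np.round(w.mean(0),4),"len %.4f yaw %.3f wid %.4f %.4f"%(np.linalg.norm(v),np.arctan2(v[1],v[0]),np.linalg.norm(w[0]-w[1]),np.linalg.norm(w[2]-w[3])))
E
python3 - <<'E'
from h import *
corners([[433,134],[580,134],[451,535],[572,535]],0.052,[0.52097,0.16594,0.14009],[3.13878,0.00418,0.06165],(80,40),2.2)
go(0.528,0.172,0.0295,0.067)
E
```

```text
ctr [0.526  0.1744 0.052 ] len 0.1885 yaw 0.066 wid 0.0607 0.0604
t14.35 pos [0.5207 0.1685 0.1403] yaw 0.064 F [-0.8  0.2  0.2] w 0.0943 q6 1.72
 turn [ 0.001  0.004 -0.003]  shift cm after turn [ 0.75 -0.3  11.08]  (before turn [ 0.8  -0.31 11.07] )
```

>>> {"name": "step_arm", "arguments": {
  "increments": "1.3 -0.4 0 0 0.004 0; 0 0 4 0 0 0; 0 0 3 0 0 0; 0 0 2 0 0 0; 0 0 1.5 0 0 0"
}}

```text
time: 14.85
tool_pos: [0.5333, 0.1774, 0.0341]
ee_rot: [3.142, 0.0, 0.07]
wrist_force: [0.9, 0.6, 0.0]
width: 0.0939
```

>>> {"name": "step_arm", "arguments": {
  "increments": "0 0 0 0 0 0; 0 0 0 0 0 0; 0 0 0 0 0 0"
}}

```text
time: 15.15
tool_pos: [0.5355, 0.1764, 0.0386]
ee_rot: [-3.141, -0.006, 0.067]
wrist_force: [0.6, 0.1, -0.0]
width: 0.0938
```

Run:
```python
from h import *
go(0.534,0.1735,0.0295,0.067)
```

```text
t15.15 pos [0.5355 0.1764 0.0386] yaw 0.067 F [ 0.6  0.1 -0. ] w 0.0938 q6 1.72
 turn [-0.    -0.006  0.   ]  shift cm after turn [-0.17  0.28  0.91]  (before turn [-0.18  0.28  0.91] )
```

>>> {"name": "step_arm", "arguments": {
  "increments": "-0.1 0.2 0.5 0 -0.005 0; 0 0 0.3 0 0 0; 0 0 0.1 0 0 0; 0 0 0 0 0 0; 0 0 0 0 0 0"
}}

```text
time: 15.65
tool_pos: [0.5334, 0.1736, 0.028]
ee_rot: [3.142, 0.002, 0.067]
wrist_force: [-0.1, 0.1, -0.7]
width: 0.094
```

>>> {"name": "step_arm", "arguments": {
  "increments": "0 0 0 0 0 0; 0 0 0 0 0 0; 0 0 0 0 0 0; 0 0 0 0 0 0; 0 0 0 0 0 0",
  "claw": 1
}}

```text
time: 16.15
tool_pos: [0.5334, 0.1738, 0.028]
ee_rot: [-3.141, 0.002, 0.067]
wrist_force: [-0.0, 0.4, -0.5]
width: 0.0619
```

>>> {"name": "step_arm", "arguments": {
  "increments": "0 0 0 0 0 0; 0 0 0 0 0 0"
}}

```text
time: 16.35
tool_pos: [0.5334, 0.1738, 0.028]
ee_rot: [-3.141, 0.002, 0.067]
wrist_force: [0.9, 0.2, 0.9]
width: 0.0621
```

>>> {"name": "step_arm", "arguments": {
  "increments": "0 0 -1 0 0 0; 0 0 -2 0 0 0; 0 0 -3 0 0 0; 0 0 0 0 0 0.09; 0 0 0 0 0 0.092"
}}

```text
time: 16.85
tool_pos: [0.5343, 0.1736, 0.0899]
ee_rot: [-3.141, -0.001, -0.119]
wrist_force: [-0.7, -0.3, -2.4]
width: 0.062
```

>>> {"name": "step_arm", "arguments": {
  "increments": "0 0 0 0 0 0; 0 0 0 0 0 0"
}}

```text
time: 17.05
tool_pos: [0.5332, 0.1735, 0.0878]
ee_rot: [3.141, 0.003, -0.113]
wrist_force: [0.5, -0.1, -2.8]
width: 0.0617
```

Run:
```python
from h import *
go(0.491,-0.010,0.06,-0.115)
```

```text
t17.05 pos [0.5332 0.1735 0.0878] yaw -0.113 F [ 0.5 -0.1 -2.8] w 0.0617 q6 1.90
 turn [0.001 0.003 0.002]  shift cm after turn [-2.09 18.71  2.78]  (before turn [-2.11 18.71  2.8 ] )
```

>>> {"name": "step_arm", "arguments": {
  "increments": "-1.5 4 0 0 0 0; -0.6 4 0 0 0 0; 0 4 0 0 0 0; 0 4 0 0 0 0; 0 2.7 0 0 0 0"
}}

```text
time: 17.55
tool_pos: [0.4903, -0.012, 0.088]
ee_rot: [3.14, 0.002, -0.115]
wrist_force: [0.2, 0.7, -2.3]
width: 0.0617
```

>>> {"name": "step_arm", "arguments": {
  "increments": "0 0 0 0 0 0; 0 0 0 0 0 0; 0 0 0 0 0 0"
}}

```text
time: 17.85
tool_pos: [0.4911, -0.0089, 0.088]
ee_rot: [-3.142, 0.002, -0.114]
wrist_force: [-0.6, 0.4, -2.1]
width: 0.0617
```

Run:
```python
from h import *
go(0.491,-0.010,0.017,-0.115)
o=get_obs();im=snapshot("wrist");np.save("pics/w5.npy",im);print(list(o["tool_pos"]),list(o["ee_rot"]))
save(im,"w5.png",(170,30,530,300),2.2)
im=snapshot("scene");np.save("pics/s5.npy",im)
```

```text
t17.85 pos [ 0.4911 -0.0089  0.088 ] yaw -0.114 F [-0.6  0.4 -2.1] w 0.0617 q6 1.55
 turn [-0.     0.002  0.001]  shift cm after turn [0.   0.11 7.1 ]  (before turn [0.02 0.11 7.1 ] )
[np.float64(0.49111910966545563), np.float64(-0.00894625489162044), np.float64(0.08796543700966307)] [np.float64(-3.1415161316272524), np.float64(0.0022946856665593263), np.float64(-0.11390734462759289)]
```

View pics/w5.png

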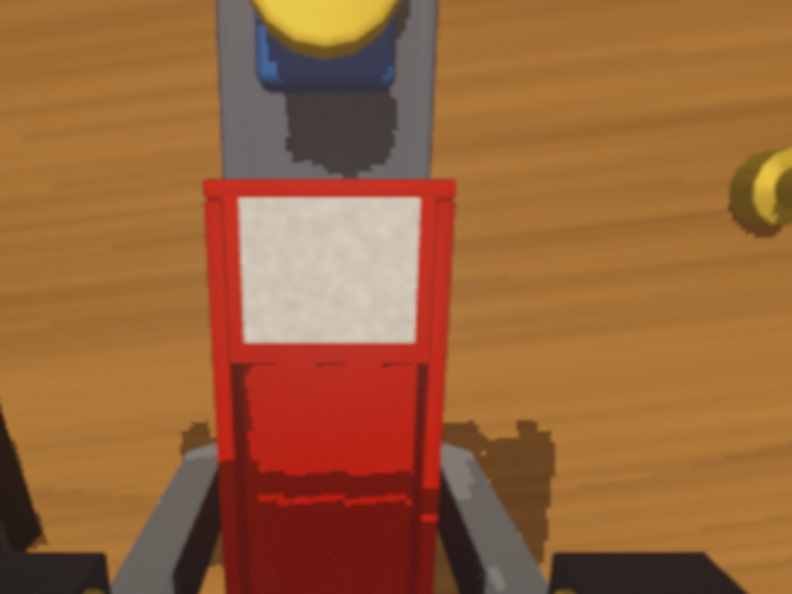

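Run:
```python
from h import *
o=dict(get_obs());o["tool_pos"]=np.array([0.49112,-0.00895,0.08797]);o["ee_rot"]=np.array([-3.14152,.00229,-.1139])
C=cam("wrist",o)
f=lambda p,z:pix2w(C,np.array(p,float)/2.2+[170,30],z)
bl=f([[217,0],[223,178]],.010);br=f([[438,0],[430,178]],.010)
print(bl,br,np.linalg.norm(bl-br,axis=1)); c=(bl+br)/2; v=c[0]-c[1]; print("bed centre line",c,"yaw",np.arctan2(v[1],v[0]))
l=f([[238,198],[422,198],[416,343],[244,343]],.112);print("label",l,l.mean(0))
c2=f([[205,181],[455,181]],.112);print("tray end",c2,c2.mean(0))
a=f([[257,82],[395,82]],.058);print("arm bottom edge",a)
Cs=cam("top");im=np.load("pics/top1.npy")
```

```text
[[0.64899215 0.01553728 0.01      ]
 [0.58619123 0.02341327 0.01      ]] [[ 0.63964677 -0.0663921   0.01      ]
 [ 0.57678001 -0.05908953  0.01      ]] [0.08246066 0.08303784]
bed centre line [[ 0.64431946 -0.02542741  0.01      ]
 [ 0.58148562 -0.01783813  0.01      ]] yaw -0.12020109258249836
label [[ 0.57559634  0.0043149   0.112     ]
 [ 0.57050683 -0.04031451  0.112     ]
 [ 0.53450044 -0.03618288  0.112     ]
 [ 0.53957811  0.00833757  0.112     ]] [ 0.55504543 -0.01596123  0.112     ]
tray end [[ 0.58042308  0.0116576   0.112     ]
 [ 0.57355719 -0.04854953  0.112     ]] [ 0.57699013 -0.01844596  0.112     ]
arm bottom edge [[ 0.61067336  0.00061357  0.058     ]
 [ 0.60576988 -0.04236733  0.058     ]]
```

>>> {"name": "step_arm", "arguments": {
  "increments": "0 -0.1 3 0 0 0; 0 0 3 0 0 0; 0 0 1 0 0 0; 0 0 0 0 0 0; 0 0 0 0 0 0"
}}

```text
time: 18.45
tool_pos: [0.492, -0.0084, 0.0191]
ee_rot: [3.141, 0.0, -0.114]
wrist_force: [-1.0, 0.1, -2.2]
width: 0.0617
```

>>> {"name": "step_arm", "arguments": {
  "increments": "0 0 0 0 0 0; 0 0 0 0 0 0"
}}

```text
time: 18.65
tool_pos: [0.4924, -0.0089, 0.0197]
ee_rot: [3.141, -0.001, -0.115]
wrist_force: [-0.1, -0.2, -2.6]
width: 0.0617
```

Run:
```python
from h import *
d=0.0690
go(0.4911+d*np.cos(.118),-0.0079-d*np.sin(.118),0.016,-0.117)
```

```text
t18.65 pos [ 0.4924 -0.0089  0.0197] yaw -0.115 F [-0.1 -0.2 -2.6] w 0.0617 q6 1.55
 turn [ 0.001 -0.001  0.002]  shift cm after turn [ 6.76 -0.07  0.37]  (before turn [ 6.76 -0.06  0.38] )
```

>>> {"name": "step_arm", "arguments": {
  "increments": "2 -0.1 0.3 0 0 0; 2 0 0 0 0 0; 1.5 0 0 0 0 0; 0.7 0 0 0 0 0; 0 0 0 0 0 0"
}}

```text
time: 19.15
tool_pos: [0.5538, -0.0151, 0.0156]
ee_rot: [3.141, 0.001, -0.115]
wrist_force: [0.2, 0.4, -2.9]
width: 0.0618
```

>>> {"name": "step_arm", "arguments": {
  "increments": "0 0 0 0 0 0; 0 0 0 0 0 0"
}}

```text
time: 19.35
tool_pos: [0.5521, -0.0148, 0.015]
ee_rot: [3.141, 0.003, -0.115]
wrist_force: [0.0, 0.8, -1.8]
width: 0.0614
```

Run:
```python
from h import *
d=0.0690
go(0.4911+d*np.cos(.118),-0.0079-d*np.sin(.118),0.0125,-0.117)
```

```text
t19.35 pos [ 0.5521 -0.0148  0.015 ] yaw -0.115 F [ 0.   0.8 -1.8] w 0.0614 q6 1.56
 turn [0.    0.003 0.002]  shift cm after turn [0.76 0.04 0.25]  (before turn [0.76 0.04 0.24] )
```

>>> {"name": "step_arm", "arguments": {
  "increments": "0.4 0 0 0 0 0; 0.3 0 0 0 0.002 0; 0 0 0.1 0 0 0; 0 0 0.1 0 0 0; 0 0 0 0 0 0"
}}

```text
time: 19.85
tool_pos: [0.5595, -0.0156, 0.0126]
ee_rot: [3.141, 0.001, -0.115]
wrist_force: [0.1, -0.1, -2.4]
width: 0.0617
```

>>> {"name": "step_arm", "arguments": {
  "increments": "0 0 0.1 0 0 0; 0 0 0 0 0 0"
}}

```text
time: 20.05
tool_pos: [0.5598, -0.0157, 0.0121]
ee_rot: [3.141, -0.0, -0.115]
wrist_force: [0.4, 0.5, -1.4]
width: 0.062
```

>>> {"name": "step_arm", "arguments": {
  "increments": "0 0 0.1 0 0 0; 0 0 0.05 0 0 0; 0 0 0 0 0 0"
}}

```text
time: 20.35
tool_pos: [0.5598, -0.0157, 0.012]
ee_rot: [3.141, -0.0, -0.115]
wrist_force: [-3.8, -0.2, 5.6]
width: 0.0614
```

>>> {"name": "step_arm", "arguments": {
  "increments": "0 0 -0.1 0 0 0; 0 0 0 0 0 0; 0 0 0 0 0 0; 0 0 0 0 0 0; 0 0 0 0 0 0",
  "claw": -1
}}

```text
time: 20.85
tool_pos: [0.5597, -0.0157, 0.0112]
ee_rot: [3.141, 0.0, -0.115]
wrist_force: [-0.3, -0.1, -0.1]
width: 0.0937
```

>>> {"name": "step_arm", "arguments": {
  "increments": "0 0 -3 0 0 0; -1 0 -4 0 0 0; -2 0 -4 0 0 0; -2 0 -2 0 0 0; 0 0 0 0 0 0"
}}

```text
time: 21.35
tool_pos: [0.5112, -0.0099, 0.1459]
ee_rot: [3.141, -0.008, -0.115]
wrist_force: [0.9, -1.1, 0.8]
width: 0.094
```

Run:
```python
from h import *
go(0.5565,-0.2018,0.14,-0.115)
o=get_obs();im=snapshot("wrist");np.save("pics/w6.npy",im);print(list(o["tool_pos"]),list(o["ee_rot"]))
t=snapshot("top");np.save("pics/top6.npy",t)
a=cv2.resize(im[30:330,120:640],None,fx=1.5,fy=1.5); 
save(im,"w6.png",(140,20,640,320),1.6)
```

```text
t21.35 pos [ 0.5112 -0.0099  0.1459] yaw -0.115 F [ 0.9 -1.1  0.8] w 0.0940 q6 1.56
 turn [ 0.001 -0.008  0.   ]  shift cm after turn [ 6.7  18.55  0.59]  (before turn [ 6.69 18.55  0.65] )
[np.float64(0.5112343244412978), np.float64(-0.009872390014492118), np.float64(0.1458936367325474)] [np.float64(3.141088817554473), np.float64(-0.008269514887560447), np.float64(-0.11496333689349458)]
```

View pics/w6.png

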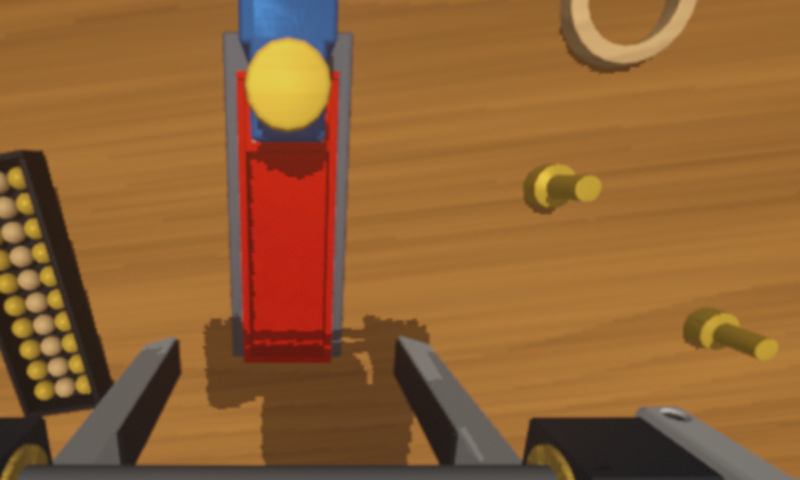

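Run:
```python
from h import *
o=dict(get_obs());o["tool_pos"]=np.array([0.51123,-0.00987,0.14589]);o["ee_rot"]=np.array([3.14109,-.00827,-.11496])
C=cam("wrist",o)
f=lambda p,z:pix2w(C,np.array(p,float)/1.6+[140,20],z)
n=f([[245,361],[332,361]],.036);fr=f([[238,72],[340,72]],.036);print("near",n,"far",fr); c=fr.mean(0)-n.mean(0);print(np.linalg.norm(c),np.arctan2(c[1],c[0]),"centre",(n.mean(0)+fr.mean(0))/2)
b=f([[224,35],[352,35],[235,355],[342,355]],.010);print("bed",b, b[:2].mean(0),b[2:].mean(0))
k=f([[288,84]],.107);print("knob",k)
s=f([[588,188],[766,349]],.05);print("seal tops",s); print(f([[557,183],[717,329]],.016))
```

```text
near [[ 0.46267329  0.02617175  0.036     ]
 [ 0.45559295 -0.03517583  0.036     ]] far [[ 0.64870015  0.00424911  0.036     ]
 [ 0.64173956 -0.05628962  0.036     ]]
0.18732673519810347 -0.11512410006634101 centre [ 0.55217649 -0.01526115  0.036     ]
bed [[ 0.67639348  0.01204904  0.01      ]
 [ 0.66706134 -0.06913331  0.01      ]
 [ 0.45707826  0.03709689  0.01      ]
 [ 0.44762752 -0.04479638  0.01      ]] [ 0.67172741 -0.02854213  0.01      ] [ 0.45235289 -0.00384975  0.01      ]
knob [[ 0.62686526 -0.0230697   0.107     ]]
seal tops [[ 0.55802426 -0.19937164  0.05      ]
 [ 0.43656281 -0.32789276  0.05      ]]
[[ 0.55979319 -0.20031262  0.016     ]
 [ 0.43864052 -0.32580162  0.016     ]]
```

Run:
```python
from h import *
im=np.load("pics/top6.npy");save(im,"top6.png",(0,50,640,400),1.25)
```

```text
(no output)
```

View pics/top6.png

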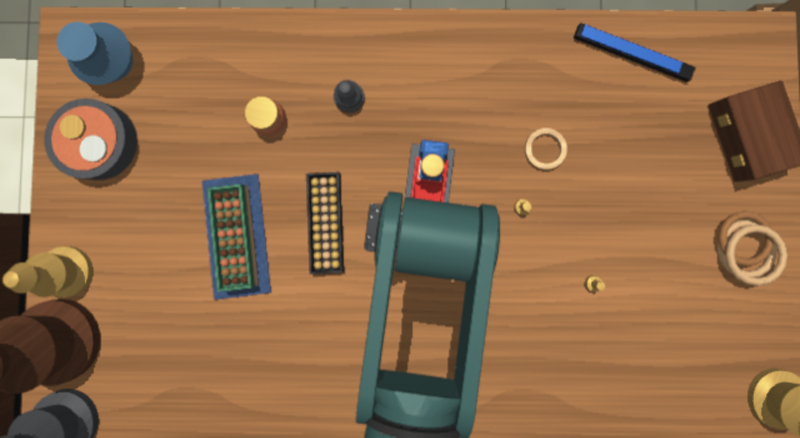

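>>> {"name": "step_arm", "arguments": {
  "increments": "1.6 4.6 0 0 -0.005 0; 1.6 4.6 0 0 0 0; 1.7 4.7 0 0 0 0; 1.7 4.6 0 0 0 0; 0 0 3 0 0 0"
}}

```text
time: 21.95
tool_pos: [0.5572, -0.2084, 0.1119]
ee_rot: [3.137, -0.001, -0.122]
wrist_force: [0.0, -0.3, 0.4]
width: 0.0936
```

>>> {"name": "step_arm", "arguments": {
  "increments": "0 0 0 0 0 0; 0 0 0 0 0 0; 0 0 0 0 0 0"
}}

```text
time: 22.25
tool_pos: [0.5545, -0.2004, 0.1112]
ee_rot: [3.141, 0.005, -0.114]
wrist_force: [0.1, -0.5, 0.4]
width: 0.0939
```

Run:
```python
from h import *
go(0.5575,-0.2008,0.024,-0.115)
o=get_obs();im=snapshot("wrist");np.save("pics/w7.npy",im);print(list(o["tool_pos"]),list(o["ee_rot"]))
C=cam("wrist",o)
print((w2pix(C,[[.5575,-.2008,.05],[.4376,-.327,.05]])-[140,20])*1.6)
save(im,"w7.png",(140,20,640,320),1.6)
```

```text
t22.25 pos [ 0.5545 -0.2004  0.1112] yaw -0.114 F [ 0.1 -0.5  0.4] w 0.0939 q6 1.24
 turn [0.    0.005 0.001]  shift cm after turn [0.3  0.01 8.72]  (before turn [0.35 0.01 8.72] )
[np.float64(0.5545266082183677), np.float64(-0.20038343813143047), np.float64(0.11123978562647421)] [np.float64(3.14143996447715), np.float64(0.005262448175670009), np.float64(-0.11392386175857427)]
[[288.07698527 305.97659626]
 [505.4794952  461.87316588]]
```

View pics/w7.png

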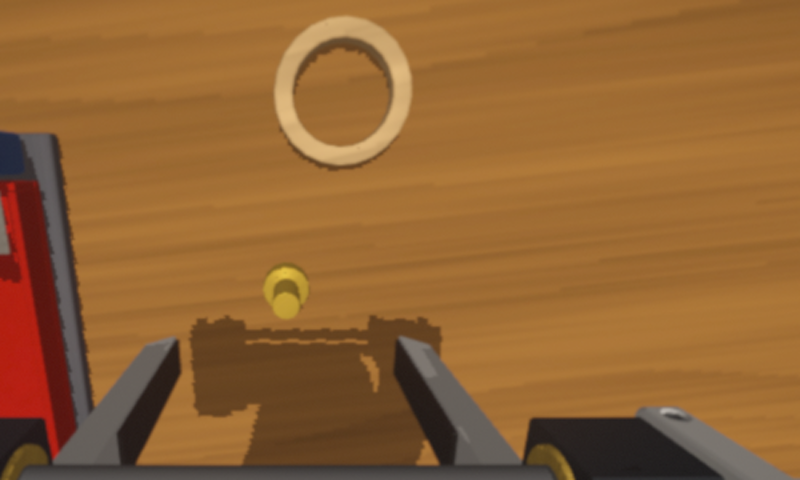

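>>> {"name": "step_arm", "arguments": {
  "increments": "0.3 -0.1 3 0 0.005 0; 0 0 3 0 0 0; 0 0 1.8 0 0 0; 0 0 0 0 0 0; 0 0 0 0 0 0"
}}

```text
time: 22.8
tool_pos: [0.558, -0.2002, 0.0346]
ee_rot: [3.141, -0.002, -0.114]
wrist_force: [-0.0, -0.1, 0.1]
width: 0.0942
```

>>> {"name": "step_arm", "arguments": {
  "increments": "0 0 0 0 0 0"
}}

```text
time: 22.9
tool_pos: [0.5588, -0.2009, 0.0358]
ee_rot: [3.14, -0.004, -0.115]
wrist_force: [0.1, 0.4, -0.1]
width: 0.0939
```

Run:
```python
from h import *
go(0.5575,-0.2006,0.024,-0.115)
```

```text
t22.90 pos [ 0.5588 -0.2009  0.0358] yaw -0.115 F [ 0.1  0.4 -0.1] w 0.0939 q6 1.25
 turn [ 0.002 -0.004  0.   ]  shift cm after turn [-0.13 -0.02  1.18]  (before turn [-0.13 -0.02  1.18] )
```

>>> {"name": "step_arm", "arguments": {
  "increments": "-0.1 0 0.6 0 0 0; 0 0 0.5 0 0 0; 0 0 0 0 0 0; 0 0 0 0 0 0"
}}

```text
time: 23.3
tool_pos: [0.556, -0.2005, 0.022]
ee_rot: [3.141, 0.0, -0.115]
wrist_force: [0.6, 0.1, 0.7]
width: 0.0938
```

>>> {"name": "step_arm", "arguments": {
  "increments": "0 0 0 0 0 0; 0 0 0 0 0 0; 0 0 0 0 0 0; 0 0 0 0 0 0; 0 0 0 0 0 0",
  "claw": 1
}}

```text
time: 23.8
tool_pos: [0.5563, -0.2005, 0.0223]
ee_rot: [3.141, -0.0, -0.115]
wrist_force: [0.4, -0.7, 0.1]
width: 0.0575
```

>>> {"name": "step_arm", "arguments": {
  "increments": "0 0 0 0 0 0; 0 0 0 0 0 0; 0 0 0 0 0 0; 0 0 0 0 0 0; 0 0 0 0 0 0"
}}

```text
time: 24.3
tool_pos: [0.5562, -0.2005, 0.0223]
ee_rot: [3.141, -0.0, -0.115]
wrist_force: [-0.1, -0.5, 0.3]
width: 0.0174
```

>>> {"name": "step_arm", "arguments": {
  "increments": "0 0 0 0 0 0; 0 0 0 0 0 0; 0 0 -2 0 0 0; 0 0 -4 0 0 0; 0 0 -4 0 0 0"
}}

```text
time: 24.8
tool_pos: [0.5551, -0.2, 0.1217]
ee_rot: [-3.141, 0.004, -0.115]
wrist_force: [0.5, -0.9, -1.1]
width: 0.015
```

>>> {"name": "step_arm", "arguments": {
  "increments": "0 0 0 0 0 0; 0 0 0 0 0 0"
}}

```text
time: 25.0
tool_pos: [0.5566, -0.2007, 0.123]
ee_rot: [3.14, -0.002, -0.115]
wrist_force: [-0.4, -0.5, -1.9]
width: 0.015
```

Run:
```python
from h import *
go(0.5525,-0.0152,0.09,-0.115)
```

```text
t25.00 pos [ 0.5566 -0.2007  0.123 ] yaw -0.115 F [-0.4 -0.5 -1.9] w 0.0150 q6 1.24
 turn [ 0.001 -0.002 -0.   ]  shift cm after turn [ -2.54 -18.38   3.3 ]  (before turn [ -2.55 -18.38   3.28] )
```

>>> {"name": "step_arm", "arguments": {
  "increments": "-1.5 -4 0 0 0 0; -1 -4 0 0 0 0; 0 -4 0 0 0 0; 0 -4 0 0 0 0; 0 -2.4 0 0 0 0"
}}

```text
time: 25.5
tool_pos: [0.5506, -0.0118, 0.1189]
ee_rot: [-3.141, 0.006, -0.113]
wrist_force: [-0.8, -1.1, -1.1]
width: 0.0149
```

>>> {"name": "step_arm", "arguments": {
  "increments": "0 0 3 0 0 0; 0 0 3 0 0 0; 0 0 0 0 0 0; 0 0 0 0 0 0; 0 0 0 0 0 0"
}}

```text
time: 26.0
tool_pos: [0.5531, -0.0151, 0.063]
ee_rot: [3.141, -0.001, -0.116]
wrist_force: [-0.1, -0.8, -1.1]
width: 0.0146
```

Run:
```python
from h import *
go(0.5525,-0.0152,0.038,-0.115)
```

```text
t26.00 pos [ 0.5531 -0.0151  0.063 ] yaw -0.116 F [-0.1 -0.8 -1.1] w 0.0146 q6 1.56
 turn [ 0.    -0.001 -0.001]  shift cm after turn [-0.06  0.01  2.5 ]  (before turn [-0.07  0.01  2.5 ] )
```

>>> {"name": "step_arm", "arguments": {
  "increments": "0 0 1.2 0 0 0; 0 0 0.8 0 0 0; 0 0 0.2 0 0 0; 0 0 0 0 0 0; 0 0 0 0 0 0"
}}

```text
time: 26.5
tool_pos: [0.5526, -0.0149, 0.0403]
ee_rot: [3.141, -0.0, -0.115]
wrist_force: [0.6, -0.7, -0.2]
width: 0.0149
```

>>> {"name": "step_arm", "arguments": {
  "increments": "0 0 0.1 0 0 0; 0 0 0 0 0 0"
}}

```text
time: 26.7
tool_pos: [0.5527, -0.0148, 0.0394]
ee_rot: [3.141, -0.001, -0.115]
wrist_force: [-0.4, 0.8, -1.1]
width: 0.0149
```

>>> {"name": "step_arm", "arguments": {
  "increments": "0 0 0.1 0 0 0; 0 0 0.05 0 0 0; 0 0 0 0 0 0; 0 0 0 0 0 0"
}}

```text
time: 27.1
tool_pos: [0.5525, -0.0148, 0.0376]
ee_rot: [3.141, -0.0, -0.115]
wrist_force: [-0.4, 0.8, -1.5]
width: 0.0148
```

>>> {"name": "step_arm", "arguments": {
  "increments": "0 0 0 0 0 0; 0 0 0 0 0 0; 0 0 0 0 0 0; 0 0 0 0 0 0; 0 0 0 0 0 0",
  "claw": 0.3
}}

```text
time: 27.6
tool_pos: [0.5526, -0.0148, 0.0378]
ee_rot: [3.141, -0.0, -0.115]
wrist_force: [-0.1, -1.0, 0.9]
width: 0.0333
```

>>> {"name": "step_arm", "arguments": {
  "increments": "0 0 -1 0 0 0; 0 0 -3 0 0 0; 0 0 -4 0 0 0; 0 0 -2 0 0 0; 0 0 0 0 0 0"
}}

```text
time: 28.1
tool_pos: [0.5553, -0.0151, 0.143]
ee_rot: [3.141, -0.01, -0.115]
wrist_force: [-0.1, 0.1, 0.4]
width: 0.0327
```

Run:
```python
from h import *
go(0.43,-0.327,0.12,-0.115)
t=snapshot("top");np.save("pics/top8.npy",t); s=snapshot("scene")
a=cv2.resize(t[180:300,400:520],None,fx=4,fy=4,interpolation=cv2.INTER_CUBIC)
b=cv2.resize(s[150:270,220:340],None,fx=4,fy=4,interpolation=cv2.INTER_CUBIC)
cv2.imwrite("pics/c8.png",np.hstack([a,b])[...,::-1][:, :])
im=cv2.imread("pics/c8.png");cv2.imwrite("pics/c8.png",cv2.resize(im,None,fx=.83,fy=.83))
```

```text
t28.10 pos [ 0.5553 -0.0151  0.143 ] yaw -0.115 F [-0.1  0.1  0.4] w 0.0327 q6 1.56
 turn [ 0.001 -0.01  -0.   ]  shift cm after turn [-8.87 32.42  2.3 ]  (before turn [-8.88 32.42  2.23] )
```

View pics/c8.png

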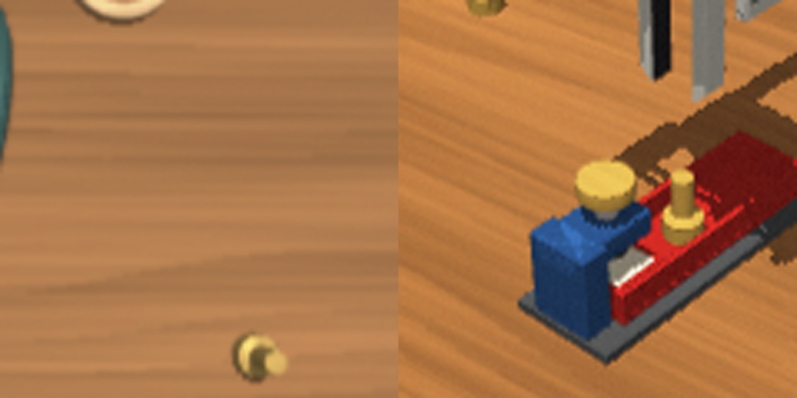

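Run:
```python
from h import *
C=cam("top");p=pix2w(C,np.array([[277,363]])/3.32+[400,180],.05)[0];print(p,pix2w(C,np.array([[254,355]])/3.32+[400,180],.016))
go(p[0],p[1],0.12,-0.115)
```

```text
[ 0.38787804 -0.34135735  0.05      ] [[ 0.38884376 -0.33712648  0.016     ]]
t28.20 pos [ 0.5525 -0.0147  0.1378] yaw -0.115 F [ 0.1 -0.3 -0.6] w 0.0328 q6 1.56
 turn [ 0.    -0.001 -0.   ]  shift cm after turn [-12.61  34.34   1.78]  (before turn [-12.61  34.34   1.79] )
```

>>> {"name": "step_arm", "arguments": {
  "increments": "-1.6 4.3 0 0 0 0; -1.6 4.3 0 0 0 0; -1.6 4.3 0 0 0 0; -1.6 4.3 0 0 0 0; -1.6 4.3 0 0 0 0",
  "claw": -1
}}

```text
time: 28.7
tool_pos: [0.4461, -0.2197, 0.1352]
ee_rot: [-3.14, 0.004, -0.115]
wrist_force: [-1.0, -0.4, 0.2]
width: 0.0691
```

>>> {"name": "step_arm", "arguments": {
  "increments": "-1.6 4.3 0 0 0 0; -1.6 4.3 0 0 0 0; -1.4 4.2 2 0 0 0; 0 0 0 0 0 0; 0 0 0 0 0 0"
}}

```text
time: 29.2
tool_pos: [0.3863, -0.3402, 0.115]
ee_rot: [-3.138, 0.004, -0.118]
wrist_force: [0.6, 0.5, 1.0]
width: 0.094
```

>>> {"name": "step_arm", "arguments": {
  "increments": "0 0 0 0 0 0; 0 0 0 0 0 0"
}}

```text
time: 29.4
tool_pos: [0.3887, -0.3398, 0.1179]
ee_rot: [3.141, -0.0, -0.113]
wrist_force: [-0.9, 0.4, -0.6]
width: 0.0939
```

Run:
```python
from h import *
go(0.388,-0.339,0.024,-0.115)
o=get_obs();im=snapshot("wrist");np.save("pics/w9.npy",im);print(list(o["tool_pos"]),list(o["ee_rot"]))
C=cam("wrist",o)
print((w2pix(C,[[.388,-.339,.05],[.388,-.339,.016]])-[200,100])*2.5)
save(im,"w9.png",(200,100,440,320),2.5)
```

```text
t29.40 pos [ 0.3887 -0.3398  0.1179] yaw -0.113 F [-0.9  0.4 -0.6] w 0.0939 q6 0.86
 turn [ 0.    -0.     0.002]  shift cm after turn [-0.08 -0.07  9.39]  (before turn [-0.08 -0.08  9.39] )
[np.float64(0.3887181946786142), np.float64(-0.3398265123896709), np.float64(0.11786345651911949)] [np.float64(3.141437722870858), np.float64(-0.0002628761720446793), np.float64(-0.11308180870774165)]
[[297.87598805 283.17209935]
 [297.86199121 257.89467139]]
```

View pics/w9.png

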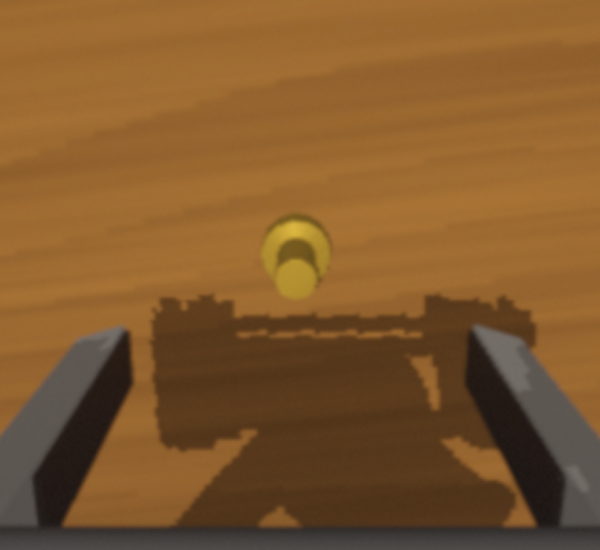

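>>> {"name": "step_arm", "arguments": {
  "increments": "0.1 -0.1 3 0 0 0; 0 0 3 0 0 0; 0 0 2 0 0 0; 0 0 0 0 0 0; 0 0 0 0 0 0"
}}

```text
time: 29.95
tool_pos: [0.3897, -0.3397, 0.0384]
ee_rot: [3.141, -0.001, -0.114]
wrist_force: [1.3, -0.8, 0.7]
width: 0.094
```

>>> {"name": "step_arm", "arguments": {
  "increments": "0 0 0 0 0 0; 0 0 0 0 0 0"
}}

```text
time: 30.15
tool_pos: [0.3901, -0.341, 0.0397]
ee_rot: [3.139, -0.003, -0.115]
wrist_force: [0.3, -0.2, 0.0]
width: 0.0943
```

Run:
```python
from h import *
go(0.3892,-0.339,0.023,-0.115)
```

```text
t30.15 pos [ 0.3901 -0.341   0.0397] yaw -0.115 F [ 0.3 -0.2  0. ] w 0.0943 q6 0.86
 turn [ 0.003 -0.003  0.   ]  shift cm after turn [-0.11 -0.19  1.67]  (before turn [-0.12 -0.19  1.67] )
```

>>> {"name": "step_arm", "arguments": {
  "increments": "0 -0.1 0.8 0 0 0; 0 0 0.8 0 0 0; 0 0 0 0 0 0; 0 0 0 0 0 0"
}}

```text
time: 30.55
tool_pos: [0.3888, -0.3388, 0.0211]
ee_rot: [-3.141, 0.001, -0.115]
wrist_force: [0.8, -0.2, 1.0]
width: 0.094
```

>>> {"name": "step_arm", "arguments": {
  "increments": "0 0 0 0 0 0; 0 0 0 0 0 0; 0 0 0 0 0 0; 0 0 0 0 0 0; 0 0 0 0 0 0",
  "claw": 1
}}

```text
time: 31.05
tool_pos: [0.3892, -0.3393, 0.0219]
ee_rot: [3.141, -0.0, -0.115]
wrist_force: [0.3, -0.5, -0.1]
width: 0.057
```

>>> {"name": "step_arm", "arguments": {
  "increments": "0 0 0 0 0 0; 0 0 0 0 0 0; 0 0 0 0 0 0; 0 0 0 0 0 0; 0 0 0 0 0 0"
}}

```text
time: 31.55
tool_pos: [0.3892, -0.3392, 0.0218]
ee_rot: [3.141, -0.0, -0.115]
wrist_force: [0.3, 0.2, -0.8]
width: 0.017
```

>>> {"name": "step_arm", "arguments": {
  "increments": "0 0 0 0 0 0; 0 0 0 0 0 0; 0 0 -2 0 0 0; 0 0 -4 0 0 0; 0 0 -4 0 0 0"
}}

```text
time: 32.05
tool_pos: [0.3883, -0.3383, 0.1215]
ee_rot: [-3.14, 0.003, -0.115]
wrist_force: [0.8, -1.7, -0.6]
width: 0.0149
```

Run:
```python
from h import *
d=-0.05
go(0.5525+d*np.cos(.116),-0.0152-d*np.sin(.116),0.12,-0.115)
```

```text
t32.05 pos [ 0.3883 -0.3383  0.1215] yaw -0.115 F [ 0.8 -1.7 -0.6] w 0.0149 q6 0.86
 turn [-0.002  0.003 -0.   ]  shift cm after turn [  7.6  -33.98   0.15]  (before turn [  7.6  -33.99   0.19] )
```

>>> {"name": "step_arm", "arguments": {
  "increments": "1 -4.2 0 0 0 0; 1 -4.3 0 0 0 0; 1 -4.2 0 0 0 0; 1 -4.3 0 0 0 0; 1 -4.2 0 0 0 0"
}}

```text
time: 32.55
tool_pos: [0.4633, -0.1326, 0.1215]
ee_rot: [3.141, 0.0, -0.116]
wrist_force: [0.5, -0.1, -1.3]
width: 0.0143
```

>>> {"name": "step_arm", "arguments": {
  "increments": "1 -4.3 0 0 0 0; 0.8 -4.2 0 0 0 0; 0.8 -4.2 0 0 0 0; 0 0 0 0 0 0; 0 0 3 0 0 0"
}}

```text
time: 33.05
tool_pos: [0.5072, -0.0106, 0.0956]
ee_rot: [3.14, -0.01, -0.112]
wrist_force: [1.3, -1.7, -0.4]
width: 0.0146
```

>>> {"name": "step_arm", "arguments": {
  "increments": "0 0 3 0 0 0; 0 0 0 0 0 0; 0 0 0 0 0 0; 0 0 0 0 0 0"
}}

```text
time: 33.45
tool_pos: [0.5048, -0.0119, 0.0635]
ee_rot: [3.141, -0.003, -0.116]
wrist_force: [0.3, -0.3, -1.4]
width: 0.0144
```

Run:
```python
from h import *
d=-0.05
go(0.5525+d*np.cos(.116),-0.0152-d*np.sin(.116),0.0375,-0.115)
```

```text
t33.45 pos [ 0.5048 -0.0119  0.0635] yaw -0.116 F [ 0.3 -0.3 -1.4] w 0.0144 q6 1.55
 turn [ 0.001 -0.003 -0.001]  shift cm after turn [-0.22 -0.22  2.6 ]  (before turn [-0.23 -0.22  2.59] )
```

>>> {"name": "step_arm", "arguments": {
  "increments": "-0.2 -0.2 1.2 0 0 0; 0 0 0.8 0 0 0; 0 0 0.3 0 0 0; 0 0 0 0 0 0; 0 0 0 0 0 0"
}}

```text
time: 33.95
tool_pos: [0.5019, -0.0089, 0.0387]
ee_rot: [3.141, -0.0, -0.115]
wrist_force: [0.1, 0.2, -1.0]
width: 0.0147
```

>>> {"name": "step_arm", "arguments": {
  "increments": "0 0 0.1 0 0 0; 0 0 0 0 0 0; 0 0 0 0 0 0"
}}

```text
time: 34.25
tool_pos: [0.502, -0.009, 0.0379]
ee_rot: [3.141, -0.0, -0.115]
wrist_force: [0.1, -0.3, -1.3]
width: 0.0147
```

>>> {"name": "step_arm", "arguments": {
  "increments": "0 0 0.05 0 0 0; 0 0 0 0 0 0; 0 0 0 0 0 0; 0 0 0 0 0 0; 0 0 0 0 0 0",
  "claw": 0.3
}}

```text
time: 34.75
tool_pos: [0.502, -0.009, 0.0373]
ee_rot: [3.141, -0.0, -0.115]
wrist_force: [0.9, -0.7, -0.2]
width: 0.0324
```

>>> {"name": "step_arm", "arguments": {
  "increments": "0 0 -1 0 0 0; 0 0 -3 0 0 0; 0 0 -4 0 0 0; 0 0 -3 0 0 0; 0 0 0 0 0 0"
}}

```text
time: 35.25
tool_pos: [0.5053, -0.0093, 0.1537]
ee_rot: [3.141, -0.012, -0.115]
wrist_force: [-0.0, 0.2, 0.5]
width: 0.0326
```

>>> {"name": "step_arm", "arguments": {
  "increments": "0 0 0 0 0 0; 0 0 0 0 0 0; 0 0 0 0 0 0",
  "claw": 1
}}

```text
time: 35.55
tool_pos: [0.5007, -0.0087, 0.1452]
ee_rot: [3.141, 0.004, -0.115]
wrist_force: [-1.2, -0.3, -0.3]
width: 0.0124
```

Run:
```python
from h import *
go(0.6255,-0.0238,0.125,-0.115)
o=get_obs();im=snapshot("wrist");np.save("pics/w10.npy",im);print(list(o["tool_pos"]),list(o["ee_rot"]))
s=snapshot("scene")
a=cv2.resize(im[20:250,200:440],(460,440)); b=cv2.resize(s[150:270,240:330],(330,440),interpolation=cv2.INTER_CUBIC)
cv2.imwrite("pics/c10.png",np.ascontiguousarray(np.hstack([a,b])[...,::-1]))
```

```text
t35.55 pos [ 0.5007 -0.0087  0.1452] yaw -0.115 F [-1.2 -0.3 -0.3] w 0.0124 q6 1.56
 turn [ 0.     0.004 -0.   ]  shift cm after turn [12.57  0.06  2.02]  (before turn [12.58  0.06  1.98] )
[np.float64(0.5007239527702667), np.float64(-0.008744949633530287), np.float64(0.14522132816691932)] [np.float64(3.141234193595761), np.float64(0.003649040524096092), np.float64(-0.1151772148416419)]
```

View pics/c10.png

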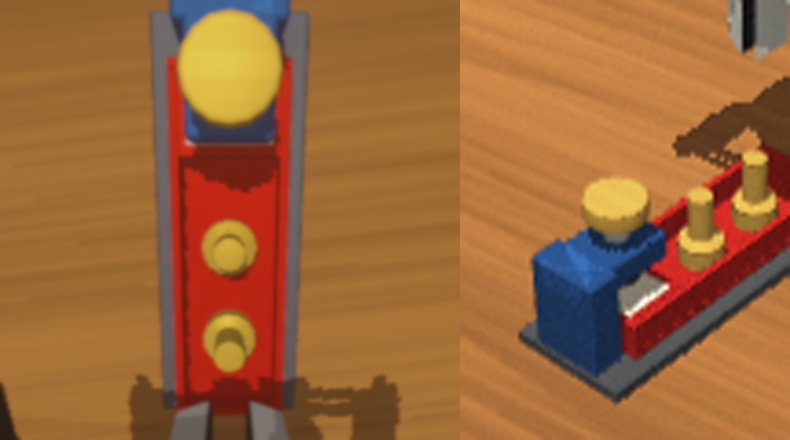

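>>> {"name": "step_arm", "arguments": {
  "increments": "4 0 0 0 0 0; 4 0 0 0 0 0; 4 0 0 0 0 0; 0.5 0 0 0 0 0; 0 0 1 0 0 0"
}}

```text
time: 36.15
tool_pos: [0.627, -0.0235, 0.1367]
ee_rot: [3.141, -0.0, -0.115]
wrist_force: [1.4, 0.0, 0.7]
width: 0.0003
```

>>> {"name": "step_arm", "arguments": {
  "increments": "0 0 0 0 0 0; 0 0 0 0 0 0; 0 0 0 0 0 0"
}}

```text
time: 36.45
tool_pos: [0.6252, -0.0231, 0.1378]
ee_rot: [3.141, -0.001, -0.115]
wrist_force: [0.1, 0.4, -0.1]
width: 0.0003
```

Run:
```python
from h import *
o=dict(get_obs());o["tool_pos"]=np.array([0.50072,-0.00874,0.14522]);o["ee_rot"]=np.array([3.14123,.00365,-.11518])
print(pix2w(cam("wrist",o),[[320,55]],.107))
go(0.6255,-0.0238,0.110,-0.115)
```

```text
[[ 0.62689997 -0.02316013  0.107     ]]
t36.45 pos [ 0.6252 -0.0231  0.1378] yaw -0.115 F [ 0.1  0.4 -0.1] w 0.0003 q6 1.56
 turn [ 0.    -0.001 -0.   ]  shift cm after turn [0.04 0.07 2.78]  (before turn [0.03 0.07 2.78] )
```

>>> {"name": "step_arm", "arguments": {
  "increments": "0.1 0 1.5 0 0 0; 0 0 1 0 0 0; 0 0 0 0 0 0; 0 0 0.5 0 0 0; 0 0 0.4 0 0 0"
}}

```text
time: 36.95
tool_pos: [0.627, -0.0234, 0.1037]
ee_rot: [3.141, -0.0, -0.115]
wrist_force: [-2.2, 0.2, 4.5]
width: 0.0006
```

>>> {"name": "step_arm", "arguments": {
  "increments": "0 0 0.4 0 0 0; 0 0 0.3 0 0 0; 0 0 0 0 0 0"
}}

```text
time: 37.25
tool_pos: [0.627, -0.0234, 0.0973]
ee_rot: [3.141, -0.001, -0.115]
wrist_force: [-3.4, -0.2, 6.5]
width: 0.0007
```

>>> {"name": "step_arm", "arguments": {
  "increments": "0 0 0.2 0 0 0; 0 0 0.2 0 0 0; 0 0 0 0 0 0; 0 0 0 0 0 0"
}}

```text
time: 37.65
tool_pos: [0.6271, -0.0234, 0.0943]
ee_rot: [3.141, -0.001, -0.115]
wrist_force: [-3.7, 1.3, 8.0]
width: 0.0003
```

>>> {"name": "step_arm", "arguments": {
  "increments": "0 0 0.2 0 0 0; 0 0 0.1 0 0 0; 0 0 0 0 0 0; 0 0 0 0 0 0; 0 0 0 0 0 0"
}}

```text
time: 38.15
tool_pos: [0.6272, -0.0234, 0.0942]
ee_rot: [3.141, -0.003, -0.115]
wrist_force: [-7.6, 0.3, 16.8]
width: 0.0002
```

Run:
```python
from h import *
go(.627,-.0234,.094,-.115)
s=snapshot("scene");np.save("pics/s11.npy",s)
```

```text
t38.15 pos [ 0.6272 -0.0234  0.0942] yaw -0.115 F [-7.6  0.3 16.8] w 0.0002 q6 1.56
 turn [ 0.001 -0.003 -0.   ]  shift cm after turn [-0.02  0.    0.02]  (before turn [-0.02  0.    0.02] )
```

>>> {"name": "step_arm", "arguments": {
  "increments": "0 0 0 0 0 0; 0 0 0 0 0 0; 0 0 -0.3 0 0 0; 0 0 -1 0 0 0; 0 0 -2 0 0 0"
}}

```text
time: 38.7
tool_pos: [0.6265, -0.0233, 0.1213]
ee_rot: [3.141, 0.002, -0.115]
wrist_force: [0.4, 0.0, 0.2]
width: 0.0004
```

>>> {"name": "step_arm", "arguments": {
  "increments": "0 0 -3 0 0 0; -2 0 -2 0 0 0; -3 0 0 0 0 -0.12; 0 0 0 0 0 -0.123; 0 0 0 0 0 0",
  "claw": -1
}}

```text
time: 39.2
tool_pos: [0.5772, -0.0175, 0.1724]
ee_rot: [3.141, -0.001, 0.128]
wrist_force: [0.5, -0.7, 0.4]
width: 0.0369
```

Run:
```python
from h import *
go(.4977,.3447,.15,.128)
t=snapshot("top");np.save("pics/top12.npy",t)
C=cam("top")
g=cv2.cvtColor(t,cv2.COLOR_RGB2HSV); h,s,v=[g[...,i].astype(int) for i in range(3)]
m=(v<60).astype(np.uint8); x0,y0,x1,y1=238,180,285,280
k=np.zeros_like(m);k[y0:y1,x0:x1]=m[y0:y1,x0:x1]
c=max(cv2.findContours(k,cv2.RETR_EXTERNAL,cv2.CHAIN_APPROX_NONE)[0],key=cv2.contourArea)[:,0,:]
print("black",cv2.minAreaRect((pix2w(C,c,.026)[:,:2]*1000).astype(np.float32)))
a=cv2.resize(t[170:300,150:300],(600,520),interpolation=cv2.INTER_CUBIC)
cv2.imwrite("pics/c12.png",np.ascontiguousarray(a[...,::-1]))
```

```text
t39.20 pos [ 0.5772 -0.0175  0.1724] yaw 0.128 F [ 0.5 -0.7  0.4] w 0.0369 q6 1.31
 turn [ 0.001 -0.001 -0.   ]  shift cm after turn [ -3.26 -36.94   2.24]  (before turn [ -3.27 -36.94   2.21] )
black ((524.7711791992188, 172.277099609375), (185.5070343017578, 60.08310317993164), 2.9129602909088135)
```

View pics/c12.png

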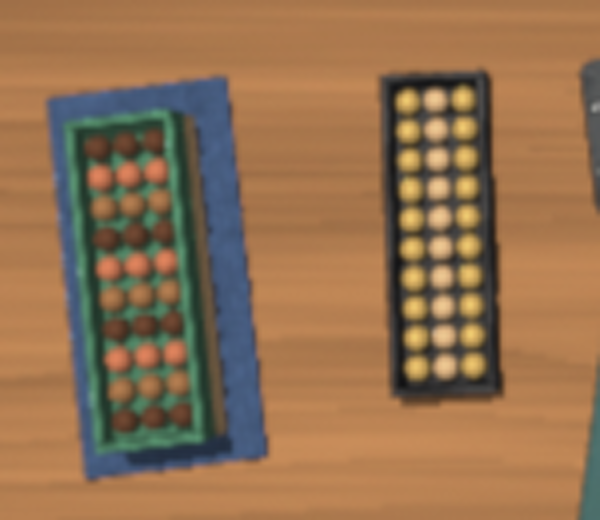

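Run:
```python
from h import *
C=cam("top")
for n,p,z in(("black",[[380,77],[486,71],[500,393],[393,398]],.026),("green",[[67,124],[172,109],[205,440],[100,450]],.056)):
    w=pix2w(C,np.array(p)/4+[150,170],z); v=(w[0]+w[1]-w[2]-w[3])/2; print(n,w.mean(0),np.linalg.norm(v),np.arctan2(v[1],v[0]))
```

```text
black [0.52400688 0.17269743 0.026     ] 0.18842925587804105 0.05541423671617398
green [0.49717745 0.34088212 0.056     ] 0.1875850397565686 0.12400744947497504
```

>>> {"name": "step_arm", "arguments": {
  "increments": "-0.4 -4.6 0 0 0 0; -0.4 -4.6 0 0 0 0; -0.4 -4.6 0 0 0 0; -0.4 -4.6 0 0 0 0; -0.4 -4.6 0 0 0 0"
}}

```text
time: 39.75
tool_pos: [0.5283, 0.2097, 0.1717]
ee_rot: [3.141, -0.0, 0.125]
wrist_force: [1.0, 0.1, 0.1]
width: 0.0808
```

>>> {"name": "step_arm", "arguments": {
  "increments": "-0.4 -4.6 0 0 0 0; -0.4 -4.6 0 0 0 0; -0.4 -4.6 0 0 0 0; 0 0 2 0 0 0; 0 0 0 0 0 0"
}}

```text
time: 40.25
tool_pos: [0.4972, 0.3441, 0.1484]
ee_rot: [3.139, 0.006, 0.128]
wrist_force: [-0.3, 0.1, -0.0]
width: 0.0938
```

>>> {"name": "step_arm", "arguments": {
  "increments": "0 0 0 0 0 0; 0 0 0 0 0 0"
}}

```text
time: 40.45
tool_pos: [0.4997, 0.3426, 0.1526]
ee_rot: [3.141, -0.001, 0.126]
wrist_force: [1.1, -0.4, 0.2]
width: 0.0941
```

Run:
```python
from h import *
go(.4977,.3447,.034,.128)
```

```text
t40.45 pos [0.4997 0.3426 0.1526] yaw 0.126 F [ 1.1 -0.4  0.2] w 0.0941 q6 1.95
 turn [ 0.    -0.001 -0.002]  shift cm after turn [-0.17 -0.23 11.86]  (before turn [-0.18 -0.23 11.86] )
```

>>> {"name": "step_arm", "arguments": {
  "increments": "-0.1 -0.2 4 0 0 0; 0 0 4 0 0 0; 0 0 2 0 0 0; 0 0 0.5 0 0 0; 0 0 0 0 0 0"
}}

```text
time: 40.95
tool_pos: [0.4981, 0.3444, 0.0473]
ee_rot: [3.141, 0.0, 0.126]
wrist_force: [0.3, 0.3, 0.6]
width: 0.0935
```

>>> {"name": "step_arm", "arguments": {
  "increments": "0 0 0 0 0 0; 0 0 0 0 0 0"
}}

```text
time: 41.15
tool_pos: [0.4991, 0.3457, 0.0496]
ee_rot: [-3.14, -0.004, 0.127]
wrist_force: [-0.3, -0.3, -0.4]
width: 0.0937
```

Run:
```python
from h import *
go(.4977,.3447,.034,.128)
```

```text
t41.15 pos [0.4991 0.3457 0.0496] yaw 0.127 F [-0.3 -0.3 -0.4] w 0.0937 q6 1.96
 turn [-0.001 -0.004 -0.001]  shift cm after turn [-0.15  0.08  1.56]  (before turn [-0.15  0.08  1.56] )
```

>>> {"name": "step_arm", "arguments": {
  "increments": "-0.1 0.1 0.7 0 0 0; 0 0 0.6 0 0 0; 0 0 0.1 0 0 0; 0 0 0 0 0 0; 0 0 0 0 0 0"
}}

```text
time: 41.65
tool_pos: [0.4966, 0.344, 0.0329]
ee_rot: [3.141, 0.0, 0.128]
wrist_force: [0.2, 0.3, -0.6]
width: 0.0941
```

>>> {"name": "step_arm", "arguments": {
  "increments": "0 0 0 0 0 0; 0 0 0 0 0 0; 0 0 0 0 0 0; 0 0 0 0 0 0; 0 0 0 0 0 0",
  "claw": 1
}}

```text
time: 42.15
tool_pos: [0.4966, 0.3441, 0.0331]
ee_rot: [3.141, -0.0, 0.128]
wrist_force: [-0.4, 0.4, 0.2]
width: 0.0616
```

>>> {"name": "step_arm", "arguments": {
  "increments": "0 0 0 0 0 0; 0 0 0 0 0 0; 0 0 -1 0 0 0; 0 0 -2 0 0 0; 0 0 -3 0 0 0"
}}

```text
time: 42.65
tool_pos: [0.4948, 0.3429, 0.0911]
ee_rot: [3.139, 0.006, 0.128]
wrist_force: [-0.2, 0.9, -2.4]
width: 0.0618
```

>>> {"name": "step_arm", "arguments": {
  "increments": "0 0 -3 0 0 0; 0 0 0 0 0 0.075; 0 0 0 0 0 0; 0 0 0 0 0 0"
}}

```text
time: 43.05
tool_pos: [0.4959, 0.3436, 0.1221]
ee_rot: [3.14, 0.002, 0.054]
wrist_force: [-0.9, -0.3, -3.5]
width: 0.0619
```

Run:
```python
from h import *
go(.526,.173,.10,.055)
o=get_obs();im=snapshot("wrist");np.save("pics/w13.npy",im)
C=cam("wrist",o)
h,s,v=[cv2.cvtColor(im,cv2.COLOR_RGB2HSV)[...,i].astype(int) for i in range(3)]
m=((h>65)&(h<95)&(s>80)).astype(np.uint8); ys,xs=np.nonzero(m[:250]); t=o["tool_pos"][2]+.024; 
# far end rows
r=ys.min(); print("top row",r); 
far=pix2w(C,[[xs[ys<=r+3].mean(),r]],t)[0]; T=R.from_euler('xyz',o["ee_rot"]).inv().apply(far-o["tool_pos"]); print("far end in tool",T)
```

```text
t43.05 pos [0.4959 0.3436 0.1221] yaw 0.054 F [-0.9 -0.3 -3.5] w 0.0619 q6 2.03
 turn [ 0.001  0.002 -0.001]  shift cm after turn [ 2.06 17.2   2.21]  (before turn [ 2.08 17.19  2.24] )
top row 93
far end in tool [ 0.09607487 -0.00288016 -0.02418528]
```

>>> {"name": "step_arm", "arguments": {
  "increments": "0.5 4.3 0 0 0 0; 0.5 4.3 0 0 0 0; 0.5 4.3 0 0 0 0; 0.4 4.3 0 0 0 0; 0 0 2 0 0 0"
}}

```text
time: 43.6
tool_pos: [0.5271, 0.1684, 0.105]
ee_rot: [3.139, -0.005, 0.048]
wrist_force: [1.4, 0.9, -1.8]
width: 0.0619
```

>>> {"name": "step_arm", "arguments": {
  "increments": "0 0 3 0 0 0; 0 0 2 0 0 0; 0 0 0 0 0 0; 0 0 0 0 0 0; 0 0 0 0 0 0"
}}

```text
time: 44.1
tool_pos: [0.5256, 0.1736, 0.0544]
ee_rot: [3.142, -0.002, 0.053]
wrist_force: [-0.0, -0.1, -2.2]
width: 0.0619
```

Run:
```python
from h import *
go(.5245,.173,.0295,.055)
```

```text
t44.10 pos [0.5256 0.1736 0.0544] yaw 0.053 F [-0.  -0.1 -2.2] w 0.0619 q6 1.73
 turn [ 0.    -0.002 -0.002]  shift cm after turn [-0.11  0.05  2.49]  (before turn [-0.12  0.05  2.49] )
```

>>> {"name": "step_arm", "arguments": {
  "increments": "-0.1 0 1 0 0 0; 0 0 0.8 0 0 0; 0 0 0.2 0 0 0; 0 0 0.1 0 0 0; 0 0 0 0 0 0"
}}

```text
time: 44.6
tool_pos: [0.5236, 0.1731, 0.0319]
ee_rot: [3.141, 0.0, 0.053]
wrist_force: [-0.2, 0.4, -2.4]
width: 0.0619
```

>>> {"name": "step_arm", "arguments": {
  "increments": "0 0 0.1 0 0 0; 0 0 0 0 0 0; 0 0 0.1 0 0 0; 0 0 0 0 0 0"
}}

```text
time: 45.0
tool_pos: [0.5236, 0.1731, 0.03]
ee_rot: [3.141, 0.0, 0.053]
wrist_force: [-0.2, 0.3, -1.5]
width: 0.0615
```

>>> {"name": "step_arm", "arguments": {
  "increments": "0 0 0.1 0 0 0; 0 0 0.05 0 0 0; 0 0 0 0 0 0; 0 0 0 0 0 0"
}}

```text
time: 45.4
tool_pos: [0.5239, 0.1732, 0.0291]
ee_rot: [3.141, -0.001, 0.053]
wrist_force: [-1.0, -0.1, 1.2]
width: 0.0616
```

Seated on the black tray; release, rise and go back for the pale one.

>>> {"name": "step_arm", "arguments": {
  "increments": "0 0 0 0 0 0; 0 0 0 0 0 0; 0 0 0 0 0 0; 0 0 0 0 0 0; 0 0 0 0 0 0",
  "claw": -1
}}

```text
time: 45.9
tool_pos: [0.5237, 0.1731, 0.0286]
ee_rot: [3.141, -0.0, 0.053]
wrist_force: [0.6, -0.1, 0.3]
width: 0.0935
```

>>> {"name": "step_arm", "arguments": {
  "increments": "0 0 -3 0 0 0; 0 0 -4 0 0 0; 0 0 -3 0 0 0; 0 0 0 0 0 -0.075; 0 0 0 0 0 0"
}}

```text
time: 46.4
tool_pos: [0.5245, 0.1734, 0.1302]
ee_rot: [3.141, -0.003, 0.128]
wrist_force: [0.2, 0.4, -0.4]
width: 0.0943
```

Run:
```python
from h import *
go(.498,.345,.12,.128)
im=snapshot("wrist");np.save("pics/w14.npy",im)
```

```text
t46.40 pos [0.5245 0.1734 0.1302] yaw 0.128 F [ 0.2  0.4 -0.4] w 0.0943 q6 1.66
 turn [ 0.    -0.003 -0.   ]  shift cm after turn [ -0.43 -17.36   1.02]  (before turn [ -0.44 -17.36   1.01] )
```

>>> {"name": "step_arm", "arguments": {
  "increments": "-0.1 -4.3 0 0 0 0; -0.1 -4.3 0 0 0 0; -0.1 -4.4 0 0 0 0; -0.1 -4.3 0 0 0 0; 0 0 2 0 0 0"
}}

```text
time: 46.95
tool_pos: [0.4972, 0.3498, 0.1097]
ee_rot: [-3.138, -0.003, 0.132]
wrist_force: [1.2, -0.3, -0.3]
width: 0.0939
```

>>> {"name": "step_arm", "arguments": {
  "increments": "0 0 4 0 0 0; 0 0 3 0 0 0; 0 0 0 0 0 0; 0 0 0 0 0 0; 0 0 0 0 0 0"
}}

```text
time: 47.45
tool_pos: [0.4989, 0.3448, 0.0405]
ee_rot: [-3.141, -0.003, 0.127]
wrist_force: [0.5, 0.7, 0.2]
width: 0.094
```

Run:
```python
from h import *
go(.498,.345,.008,.128)
o=get_obs();im=snapshot("wrist");np.save("pics/w15.npy",im)
```

```text
t47.45 pos [0.4989 0.3448 0.0405] yaw 0.127 F [0.5 0.7 0.2] w 0.0940 q6 1.96
 turn [-0.001 -0.003 -0.001]  shift cm after turn [-0.08 -0.04  3.25]  (before turn [-0.09 -0.03  3.25] )
```

>>> {"name": "step_arm", "arguments": {
  "increments": "-0.1 0 1.5 0 0 0; 0 0 1 0 0 0; 0 0 0.4 0 0 0; 0 0 0 0 0 0; 0 0 0 0 0 0"
}}

```text
time: 48.0
tool_pos: [0.4966, 0.344, 0.0093]
ee_rot: [3.141, 0.0, 0.128]
wrist_force: [0.5, 0.4, 0.1]
width: 0.0939
```

>>> {"name": "step_arm", "arguments": {
  "increments": "0 0 0 0 0 0; 0 0 0 0 0 0"
}}

```text
time: 48.2
tool_pos: [0.497, 0.3443, 0.01]
ee_rot: [3.142, -0.001, 0.128]
wrist_force: [-0.0, -0.6, 0.3]
width: 0.0942
```

>>> {"name": "step_arm", "arguments": {
  "increments": "0 0 0.2 0 0 0; 0 0 0 0 0 0; 0 0 0 0 0 0"
}}

```text
time: 48.5
tool_pos: [0.4966, 0.3441, 0.0075]
ee_rot: [3.141, 0.0, 0.128]
wrist_force: [0.4, -0.1, -0.1]
width: 0.0938
```

>>> {"name": "step_arm", "arguments": {
  "increments": "0 0 0 0 0 0; 0 0 0 0 0 0; 0 0 0 0 0 0; 0 0 0 0 0 0; 0 0 0 0 0 0",
  "claw": 1
}}

```text
time: 49.0
tool_pos: [0.4967, 0.3442, 0.0075]
ee_rot: [3.141, -0.0, 0.128]
wrist_force: [-0.2, 0.2, -0.1]
width: 0.0618
```

>>> {"name": "step_arm", "arguments": {
  "increments": "0 0 0 0 0 0; 0 0 0 0 0 0; 0 0 -1 0 0 0; 0 0 -3 0 0 0; 0 0 -4 0 0 0"
}}

```text
time: 49.5
tool_pos: [0.4947, 0.3429, 0.0857]
ee_rot: [3.138, 0.006, 0.128]
wrist_force: [0.7, -0.3, -1.5]
width: 0.0616
```

>>> {"name": "step_arm", "arguments": {
  "increments": "0 0 -4 0 0 0; 0 0 0 0 0 0.075; 0 0 0 0 0 0; 0 0 0 0 0 0; 0 0 0 0 0 0"
}}

```text
time: 50.0
tool_pos: [0.4957, 0.3436, 0.1257]
ee_rot: [3.14, 0.003, 0.054]
wrist_force: [-0.0, 0.7, -2.0]
width: 0.0617
```

Run:
```python
from h import *
go(.5238,.1731,.10,.053)
o=get_obs();im=snapshot("wrist");np.save("pics/w16.npy",im)
C=cam("wrist",o)
im2=np.load("pics/w13.npy")
# pale far end: first row in central columns where colour is pale
h,s,v=[cv2.cvtColor(im,cv2.COLOR_RGB2HSV)[...,i].astype(int) for i in range(3)]
col=im[60:130,315:325].mean(1).astype(int)
print([ (60+i,tuple(c)) for i,c in enumerate(col) if 20<i<55][::2])
for r in (88,93,98): print(r,R.from_euler('xyz',o["ee_rot"]).inv().apply(pix2w(C,[[319,r]],o["tool_pos"][2]+.022)[0]-o["tool_pos"])[0])
```

```text
t50.00 pos [0.4957 0.3436 0.1257] yaw 0.054 F [-0.   0.7 -2. ] w 0.0617 q6 2.03
 turn [0.002 0.003 0.001]  shift cm after turn [ 1.9  17.17  2.57]  (before turn [ 1.9  17.17  2.6 ] )
[(81, (np.int64(171), np.int64(118), np.int64(58))), (83, (np.int64(127), np.int64(98), np.int64(89))), (85, (np.int64(75), np.int64(87), np.int64(118))), (87, (np.int64(73), np.int64(86), np.int64(116))), (89, (np.int64(72), np.int64(85), np.int64(115))), (91, (np.int64(74), np.int64(88), np.int64(120))), (93, (np.int64(106), np.int64(99), np.int64(112))), (95, (np.int64(178), np.int64(143), np.int64(96))), (97, (np.int64(187), np.int64(150), np.int64(100))), (99, (np.int64(187), np.int64(149), np.int64(100))), (101, (np.int64(182), np.int64(146), np.int64(98))), (103, (np.int64(136), np.int64(105), np.int64(69))), (105, (np.int64(110), np.int64(83), np.int64(54))), (107, (np.int64(129), np.int64(99), np.int64(64))), (109, (np.int64(129), np.int64(100), np.int64(65))), (111, (np.int64(128), np.int64(99), np.int64(64))), (113, (np.int64(106), np.int64(73), np.int64(46)))]
88 0.09872686916270802
93 0.09625518799987269
98 0.0937609652240581
```

>>> {"name": "step_arm", "arguments": {
  "increments": "0.5 4.3 0 0 0 0; 0.5 4.3 0 0 0 0; 0.5 4.3 0 0 0 0; 0.4 4.3 0 0 0 0; 0 0 1 0 0 0"
}}

```text
time: 50.55
tool_pos: [0.5261, 0.1686, 0.1181]
ee_rot: [3.139, -0.002, 0.047]
wrist_force: [0.4, 0.8, -1.8]
width: 0.0615
```

>>> {"name": "step_arm", "arguments": {
  "increments": "0 0 2 0 0 0; 0 0 1 0 0 0; 0 0 0 0 0 0; 0 0 0 0 0 0; 0 0 0 0 0 0"
}}

```text
time: 51.05
tool_pos: [0.5252, 0.1741, 0.0884]
ee_rot: [3.141, -0.001, 0.054]
wrist_force: [-0.2, -0.1, -1.7]
width: 0.0623
```

Run:
```python
from h import *
go(.5238,.1731,.0565,.053)
```

```text
t51.05 pos [0.5252 0.1741 0.0884] yaw 0.054 F [-0.2 -0.1 -1.7] w 0.0623 q6 1.73
 turn [ 0.    -0.001  0.001]  shift cm after turn [-0.15  0.09  3.19]  (before turn [-0.15  0.09  3.19] )
```

>>> {"name": "step_arm", "arguments": {
  "increments": "-0.1 0.1 1.5 0 0 0; 0 0 0.8 0 0 0; 0 0 0.3 0 0 0; 0 0 0 0 0 0; 0 0 0 0 0 0"
}}

```text
time: 51.55
tool_pos: [0.5238, 0.1723, 0.0616]
ee_rot: [3.141, -0.0, 0.053]
wrist_force: [0.4, 0.3, -1.7]
width: 0.0617
```

>>> {"name": "step_arm", "arguments": {
  "increments": "0 0 0.2 0 0 0; 0 0 0.1 0 0 0; 0 0 0 0 0 0; 0 0 0 0 0 0"
}}

```text
time: 51.95
tool_pos: [0.5238, 0.1723, 0.0587]
ee_rot: [3.141, -0.0, 0.053]
wrist_force: [0.5, 0.4, -1.3]
width: 0.0613
```

>>> {"name": "step_arm", "arguments": {
  "increments": "0 -0.05 0.1 0 0 0; 0 0 0.1 0 0 0; 0 0 0 0 0 0; 0 0 0.05 0 0 0; 0 0 0 0 0 0"
}}

```text
time: 52.45
tool_pos: [0.5237, 0.1728, 0.056]
ee_rot: [3.141, 0.0, 0.053]
wrist_force: [-0.4, 0.2, -1.7]
width: 0.0619
```

>>> {"name": "step_arm", "arguments": {
  "increments": "0 0 0.05 0 0 0; 0 0 0 0 0 0; 0 0 0 0 0 0"
}}

```text
time: 52.75
tool_pos: [0.5237, 0.1728, 0.0556]
ee_rot: [3.141, 0.0, 0.053]
wrist_force: [-0.3, -0.3, -1.0]
width: 0.0617
```

>>> {"name": "step_arm", "arguments": {
  "increments": "0 0 0.05 0 0 0; 0 0 0.05 0 0 0; 0 0 0 0 0 0; 0 0 0 0 0 0"
}}

```text
time: 53.15
tool_pos: [0.5238, 0.1728, 0.0555]
ee_rot: [3.141, -0.001, 0.053]
wrist_force: [-3.1, -0.7, 7.2]
width: 0.0619
```

>>> {"name": "step_arm", "arguments": {
  "increments": "0 0 0 0 0 0; 0 0 0 0 0 0; 0 0 0 0 0 0; 0 0 0 0 0 0; 0 0 0 0 0 0",
  "claw": -1
}}

```text
time: 53.65
tool_pos: [0.5237, 0.1728, 0.0543]
ee_rot: [3.141, 0.0, 0.053]
wrist_force: [0.6, -0.7, -0.0]
width: 0.0935
```

>>> {"name": "step_arm", "arguments": {
  "increments": "0 0 -3 0 0 0; 0 0 -4 0 0 0; 0 0 -4 0 0 0; -4 0 -2 0 0 0; -4 0 0 0 0 0"
}}

```text
time: 54.15
tool_pos: [0.4456, 0.1691, 0.1887]
ee_rot: [-3.14, -0.008, 0.052]
wrist_force: [0.4, 0.5, 0.1]
width: 0.0941
```

>>> {"name": "step_arm", "arguments": {
  "increments": "-4 0 0 0 0 0; -4 0 0 0 0 0; 0 0 0 0 0 0; 0 0 0 0 0 0; 0 0 0 0 0 0"
}}

```text
time: 54.65
tool_pos: [0.3649, 0.1645, 0.1848]
ee_rot: [3.141, -0.001, 0.053]
wrist_force: [-0.0, 0.1, 0.2]
width: 0.0936
```

Run:
```python
from h import *
o=get_obs();print(list(o["tool_pos"]),list(o["ee_rot"]))
t=snapshot("top");s=snapshot("scene")
a=cv2.resize(t[160:290,230:380],(450,390),interpolation=cv2.INTER_CUBIC)
b=cv2.resize(s[150:300,240:440],(520,390),interpolation=cv2.INTER_CUBIC)
c=np.hstack([a[:, :400],b[:, :400]]); c=np.hstack([cv2.resize(t[160:290,230:380],(400,347),interpolation=cv2.INTER_CUBIC),cv2.resize(s[165:295,240:390],(400,347),interpolation=cv2.INTER_CUBIC)])
cv2.imwrite("pics/c17.png",np.ascontiguousarray(c[...,::-1]))
```

```text
[np.float64(0.36486819401209236), np.float64(0.16449245758182746), np.float64(0.18481161768226945)] [np.float64(3.141217510879045), np.float64(-0.0009693032853133055), np.float64(0.052555649554107964)]
```

View pics/c17.png

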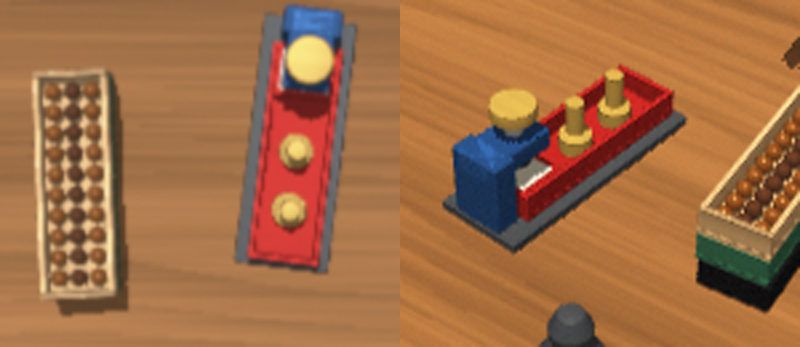

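Run:
```python
from h import *
C=cam("top")
f=lambda p,z:pix2w(C,np.array(p,float)/2.668+[230,160],z)
w=f([[34,72],[107,69],[117,294],[42,299]],.078); v=(w[0]+w[1]-w[2]-w[3])/2; print("pale",w.mean(0),np.linalg.norm(v),np.arctan2(v[1],v[0]))
n=f([[249,259],[321,267]],.036); print("red near end",n,n.mean(0),"centre",n.mean(0)[:2]+.095*np.array([np.cos(.116),-np.sin(.116)]))
b=f([[236,261],[327,271]],.010); print("bed near",b.mean(0),"->press_bed",b.mean(0)[:2]+.105*np.array([np.cos(.116),-np.sin(.116)]))
print("seals",f([[298,150],[291,210]],.065),"knob",f([[310,60]],.107)); o=get_obs();print(o["time"])
close_job()
```

```text
pale [0.52395207 0.16919416 0.078     ] 0.1887000337432476 0.05350910566832423
red near end [[ 0.45859257  0.02361895  0.036     ]
 [ 0.45195584 -0.03885871  0.036     ]] [ 0.4552742  -0.00761988  0.036     ] centre [ 0.54963576 -0.01861518]
bed near [ 0.45082948 -0.00521129  0.01      ] ->press_bed [ 0.55512383 -0.01736399]
seals [[ 0.55255935 -0.01759943  0.065     ]
 [ 0.50182181 -0.01179089  0.065     ]] knob [[ 0.62497299 -0.02566628  0.107     ]]
54.75
the job is handed in; nothing more can be done
```

The job is handed in at about 55 s of robot time, with every step carried out and no verdict reported.

- **Trays:** I moved the pale tray, then the green one, to the mat. The red tray went onto the press bed from the near end.
- **Seals:** Only two brass seals showed in the pictures; I saw no third. One was knocked about 5 cm aside during the run, so I found it again before gripping it. Both stand upright in the red tray.
- **Stamp:** I pressed the knob until it stopped moving: fingertip height 0.094 m, with force rising from 8 to 17 N. I held it there for about 0.6 s and then let it go. The last picture shows the stamp up.
- **Restacking:** Green went back on black and pale on green, both released at the same place within 1 mm.

Last checks:
- **Red tray:** The top view put it about 5 mm short of nominal lengthwise and 1–2 mm sideways. The wrist view before the press put it within about 3 mm and under 1 mm. The two disagree slightly, but both are inside 11 mm.
- **Pale tray:** The top view put its centre at (0.524, 0.169). Before restacking, the same camera had the black tray at (0.524, 0.173), so they are about 4 mm apart crosswise and 0.002 rad in angle.
- **Green tray:** I could not see its final fit directly under the pale one. I judged it by the release position and the side view, which looked level and square.
- **Bangle, figure and pot:** I never touched them, but I did not measure them again at the end.

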